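# Isolate the drive and hold a square in the stage corner

## Robot

A 6-joint arm with a two-finger parallel gripper is mounted at the origin on the work surface. World frame = base frame: x ahead of the robot, y to its left, z up, the work surface at z = 0. Lengths are in m, angles in rad, forces in N, time in s.
With the tool pointing down it reaches from about 0.25 to 0.775 m from the base axis. Payload 4 kg.
Tool frame: the origin (TCP) lies midway between the tips of the shut fingers; the grasp point (between the pads) lies 19 mm behind it; y points along the fingers, x is the direction in which the jaws open and shut, and the axes are right-handed (so a half turn about y gives the same grasp; the last joint's range is limited). The gripper opens to 94 mm and grips with 3 to 60 N. Pads are 16 mm wide; open, the fingers measure 119 mm over their backs; the gripper's body (75 mm by 177 mm) begins 78 mm behind the grasp point.
Start: joints at [-1.341, 0.087, 1.371, -0, 1.684, -0.103], TCP at [0.18, -0.52, 0.168] pointing down, gripper open.
Joint ranges: [-3.1, 3.1], [-0.76, 2.03], [0.27, 2.55], [-1.08, 4.22], [0.17, 2.65], [-2.57, 2.57]. Speed limits (rad/s): [2.79, 2.79, 3.14, 3.14, 3.14, 3.14].

## Interface

Orientations are given as [roll, pitch, yaw] about the fixed x, y, z axes, in that order (R = Rz(yaw) Ry(pitch) Rx(roll)).
In Python, from bench import robot, snapshot, camera_info, ticket gives the robot as it stands.
- The arm moves only by the shell command python3 -m creep 'ROWS'. ROWS is JSON, a list of rows, each an object with "slide": the shift along the tool's x, y, z in mm, a list of three; "roll": the turn about the tool's y in degrees; "grip": the closure, from 0 (fully open) to 1 (shut). In form: [{"slide": [x, y, z], "roll": roll, "grip": grip}, ...]. A call has 1 to 20 rows; each row is the pose to reach, as a shift and turn from the pose commanded when the call began, along the tool's axes at that moment; what a row does not reach only later rows make up. A row lasts 1/12 s, in which the tool goes at most 41.7 mm and 7.16 degrees, less where a joint would pass 70% of its speed; a pose out of reach is approached as far as the arm can. A call with a gripper value outside its range is refused whole. The fingers move at their own pace and stop on an object; the grip force is fixed at half the most. Time passes only in rows, so rows that repeat a pose let the fingers close. It gives the time, the measured TCP pose, the force and the opening at its end, in the units of the state.
- robot.get_obs(): the state, without advancing time (a new reading comes with each control period).
- snapshot(name): name is "side" or "top"; returns the picture (480x640x3 uint8, red, green, blue); there is no depth.
- camera_info(name): a dict with "fx", "fy", "cx", "cy" (pixels), "cam_to_world" (4x4, takes a point from camera to world coordinates). Camera axes: x right, y down, z forward; pixel columns grow to the right and rows downward; lengths in m; the calibration is good to about 2 mm. A picture is of the moment at which its call begins. camera_info takes no time and is no camera call.
- ticket.close_job(): hands the job in, once; it reports no verdict.
The state is a dict: "time": time; "joint_positions": joint angles; "qvel": joint speeds; "joint_torque": joint torques, N m; "tool_pos": TCP position; "ee_rot": TCP orientation; "wrist_force": force on the tool from outside, world axes, zero at the start; "wrist_torque": the same for the moment, N m; "width": finger opening in m.
Only numpy, scipy, OpenCV 4.12 (cv2) and the standard library are available. Lean on these libraries where they do the work, as an engineer would, in place of code of your own. Each camera call takes 0.05 s, during which the arm holds its last target.

## Task

Turn the red isolator handle fully to off. Then take the engineer's square by its stock, stand it on the printer's bed plate and press it into the corner until its underside sits flat on the plate and its upright back lies flush against the post, and finish there while still holding it (do not let go), upright and lightly pushed both down and against the post. Leave the dish, the tape roll and the jar where they are.

Things in the scene. Friction and masses are not known exactly. Their poses are not given: they have to be found in the camera images.
- isolator: Fixed drive isolator: grey box 90 x 90 x 45 high with a yellow disc (radius 40, 3 thick) on top and the red handle above it. Origin: centre of its underside, on the table; z up. The handle turns about the vertical line through the origin. On the disc a white dot lies at its +y edge (off) and a green dot 60 degrees clockwise from it, seen from above (on).
- handle (a joint): Turn of the isolator handle about its vertical axis in rad: 0 = off, handle bar along the isolator's y axis (pointer at the white dot); 1.047 = on (60 degrees clockwise from above, pointer at the green dot). It starts on (0.90 to 1.047), so turn it anticlockwise by about 60 degrees. Hard stops at both ends; stiff, about 0.15 N m of friction, and it stays where it is left.
- handle_grip (a point): Grip point of the red handle: on the turning axis, 74 above the table, 13 below the handle's top. The handle is a bar 60 long, 16 wide, 30 high (from 57 to 87 above the table); this point's y axis lies along the bar towards the white pointer, x across it (grip across x); it turns with the handle.
- square: Loose engineer's square, 0.22 to 0.34 kg, standing on its blue stock: stock 110 long (y) x 24 wide (x) x 28 high; a steel blade, 6 thick (x) and 22 wide (y), rises at the stock's +y end to 130 above the underside. Blade and stock are flush on the +y side: that upright face is the back. Origin: centre of the stock's underside; z up along the blade.
- heel (a point): Outer corner of the square: middle of the lower edge of its back, at (0, 55, 0) in the square's frame; axes as the square's.
- stock_grip (a point): Good place to grip the stock across its 24 mm width (x): at (0, -20, 18) in the square's frame, 53 from the blade's inner edge, so that the gripper clears the blade.
- stage: Fixed printer stage on the table. Origin: centre of its underside; z up. It carries a white bed plate 200 (x) x 240 (y), top 20 above the table, and near its +y edge a grey post.
- bed: The white bed plate, fixed to the stage; same origin and axes as the stage; its flat top is at z = 20.
- post: The grey upright post, fixed to the stage, same origin and axes as the stage; 60 wide (x from -30 to 30), 36 deep (y from 80 to 116, with a small black motor and screw behind it to y = 150), rising from the plate to 160 above the table. Its flat face towards -y, at y = 80, takes the square's back.
- corner (a point): Middle of the inside corner where the plate's top meets the post's face, at (0, 80, 20) in the stage's frame; axes as the stage's. The heel belongs here, the square's axes parallel to the stage's.
- dish: Bystander: closed pale, translucent culture dish with a blue spot on top, 90 across, 14 high, loose on the table. Origin: centre of underside.
- tape: Bystander: green tape roll lying flat, 96 across, 24 high, loose. Origin: centre of underside.
- jar: Bystander: small amber jar with white cap and orange label, 44 across, 60 high, loose. Origin: centre of underside.
There are look-alikes about, which are no part of the job. Of the things shaped like the isolator, the grey one is meant. Several things look just like the square: the one meant starts farthest from the robot's base.

How it is judged:
On the way, in this order (a step that is already met when the one before it is completed fails the run):
1. the isolator is off while the square is still away from the stage (value of joint handle below 0.08 rad and horizontal distance between heel and corner above 0.1 m), for 0.2 s.
2. the square is gripped and pressed into the corner, both faces touching (y of heel in the frame of stage between 0.077 and 0.083 m and z of heel in the frame of stage between 0.017 and 0.0225 m and x of heel in the frame of stage between -0.02 and 0.02 m and angle between square's own z axis and vertical below 0.025 rad and angle between the y axis of square and the y axis of stage, either way round below 0.045 rad and contact force between square and post above 1.5 N and contact force between square and bed above 5 N and contact force between the fingers and square above 3 N), for 0.2 s.
At the end, for the whole second after the job is handed in: Handle within 0.08 rad of off; square gripped (over 3 N), at rest, upright within 0.025 rad, parallel to the stage within 0.045 rad, heel within 3 mm of post face and plate top and 20 mm sideways of the corner's middle, pushing on the post with over 1.5 N and on the plate with over 5 N (all of step 2 and value of joint handle below 0.08 rad and linear speed of square below 0.01 m/s); the arm keeps its last pose, push and grip.
It fails at once if the dish is pushed away (distance of dish from where it was at the start of the episode above 0.02 m).
It fails at once if the tape is pushed away (distance of tape from where it was at the start of the episode above 0.02 m).
It fails at once if the jar is pushed away (distance of jar from where it was at the start of the episode above 0.02 m).
It also fails if it takes over 58 s, if anything falls off the work surface, if the arm or the gripper's body presses on something with over 40 N, if the wrist force passes 120 N, or if a joint passes its speed limit or range.

## Working session

There is one attempt and no reset: what is moved stays moved. The work goes in short steps, Python scripts to look and compute and a shell command to move; the robot and the scene stay as the last step left them, time stands still between calls to the robot, and variables do not carry over. Pictures are saved under pics/ and viewed, and the job is handed in when it is done.

```bash
mkdir -p pics; ls; python3 - <<'E'
from bench import robot, snapshot, camera_info
import cv2,numpy as np
np.set_printoptions(precision=4,suppress=True)
for n in("side","top"):
    im=snapshot(n); np.save(f"pics/{n}0.npy",im); cv2.imwrite(f"pics/{n}0.png",im[:,:,::-1]); c=camera_info(n); print(n,c["fx"],c["fy"],c["cx"],c["cy"]);print(np.array(c["cam_to_world"]))
o=robot.get_obs()
for k,v in o.items(): print(k,np.array(v))
E
```

```text
pics
side 542.5875408453297 542.5875408453297 317.9727465870741 235.23775225576307
[[-0.8867 -0.3234  0.3303  0.0643]
 [-0.4621  0.6383 -0.6157  0.7136]
 [-0.0117 -0.6986 -0.7154  0.994 ]
 [ 0.      0.      0.      1.    ]]
top 473.94839233269033 473.94839233269033 314.83892765569846 231.51022396657874
[[ 0.0084 -0.9932  0.116   0.3361]
 [-0.9999 -0.009  -0.0047 -0.0891]
 [ 0.0058 -0.1159 -0.9932  1.2166]
 [ 0.      0.      0.      1.    ]]
time 0.1
joint_positions [-1.3411  0.0879  1.372  -0.      1.6836 -0.1031]
qvel [-0.0015 -0.0022 -0.0028  0.0006  0.0007 -0.0013]
joint_torque [  0.0018 -34.1251 -30.3302   0.0718   0.0305  -0.0001]
tool_pos [ 0.1795 -0.5193  0.1665]
ee_rot [-1.5706  0.0019 -1.238 ]
wrist_force [-0.1416 -0.7217 -0.0255]
wrist_torque [-0.0062  0.0242  0.0027]
width 0.09390159356119664
```

View pics/top0.png

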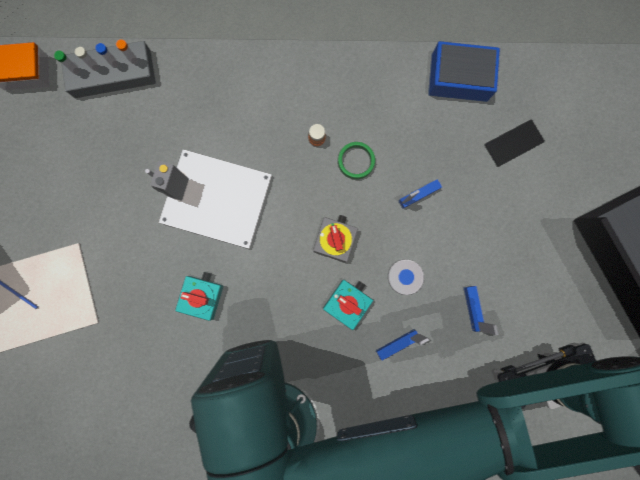

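View pics/side0.png

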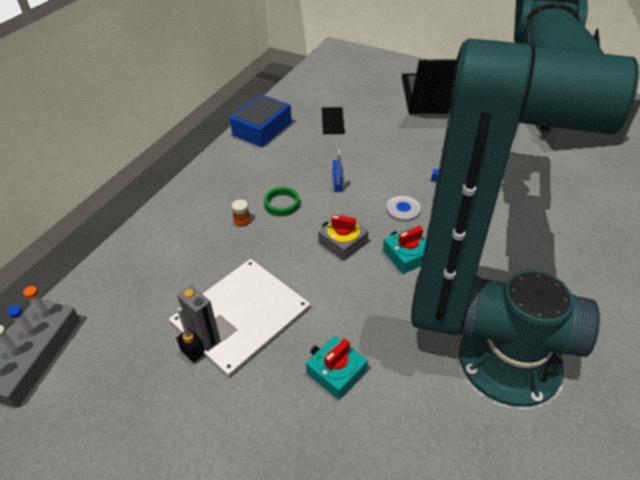

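Top view candidates: squares at (420,194), (475,308) and (400,345). Isolators at (337,238, grey with yellow disc), (200,297, teal) and (349,303, teal). I'll enlarge the crops and measure distances.

```bash
cat > h.py <<'E'
import numpy as np,cv2
from bench import camera_info
def ray(n,u,v):
    c=camera_info(n);T=np.array(c["cam_to_world"]);d=T[:3,:3]@np.array([(u-c["cx"])/c["fx"],(v-c["cy"])/c["fy"],1]);return T[:3,3],d
def plane(n,u,v,z):
    o,d=ray(n,u,v);return o+d*(z-o[2])/d[2]
def proj(n,p):
    c=camera_info(n);T=np.array(c["cam_to_world"]);q=T[:3,:3].T@(np.array(p)-T[:3,3]);return np.array([c["fx"]*q[0]/q[2]+c["cx"],c["fy"]*q[1]/q[2]+c["cy"]])
def crop(im,u,v,w,h,s,fn):
    u0,v0=int(u-w//2),int(v-h//2);cv2.imwrite(fn,cv2.resize(im[max(v0,0):v0+h,max(u0,0):u0+w,::-1],None,fx=s,fy=s,interpolation=cv2.INTER_CUBIC))
E
python3 - <<'E'
from h import *
t=np.load("pics/top0.npy");s=np.load("pics/side0.npy")
for p in((420,194),(475,308),(400,345),(337,238)): q=plane("top",*p,0.02);print(p,q.round(3),np.hypot(*q[:2]).round(3))
crop(t,380,215,150,110,5,"pics/c1.png")
crop(t,205,200,150,110,5,"pics/c2.png")
E
```

```text
(420, 194) [ 0.575 -0.364  0.02 ] 0.681
(475, 308) [ 0.287 -0.497  0.02 ] 0.574
(400, 345) [ 0.195 -0.308  0.02 ] 0.365
(337, 238) [ 0.46  -0.151  0.02 ] 0.484
```

View pics/c1.png

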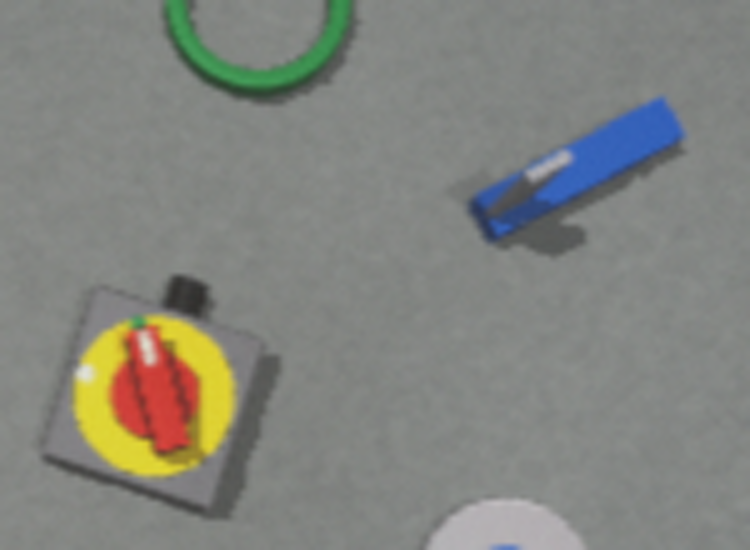

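View pics/c2.png

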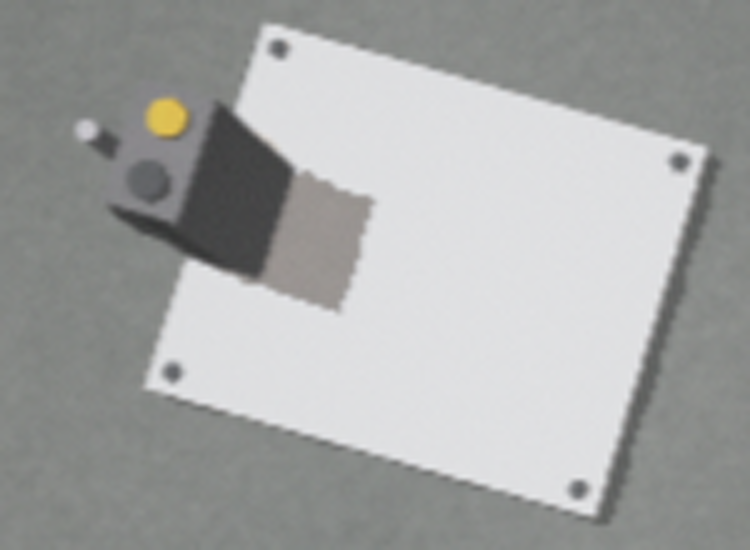

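Crop: the grey isolator with the yellow disc is at (337,238), with the white dot at (322,234) and the green dot at (333,225). The blue square at (420,194) is farthest from the base (0.68 m against 0.57 and 0.37), so it's the one meant. Its blade foot and back are at its lower-left end (401,205). The plate and post are clear. Measuring next.

```bash
cat > m.py <<'E'
from h import *
np.set_printoptions(precision=4,suppress=True)
def hsv(im): return cv2.cvtColor(im,cv2.COLOR_RGB2HSV)
def big(m):
    c,_=cv2.findContours(m,cv2.RETR_EXTERNAL,cv2.CHAIN_APPROX_NONE);return max(c,key=cv2.contourArea)
def win(m,u0,u1,v0,v1):
    o=np.zeros_like(m);o[v0:v1,u0:u1]=m[v0:v1,u0:u1];return o
def W(n,pts,z): return np.array([plane(n,*p,z) for p in pts])
E
python3 - <<'E'
from m import *
t=np.load("pics/top0.npy");s=np.load("pics/side0.npy")
ht,hs=hsv(t),hsv(s)
# plate
m=win(cv2.inRange(ht,(0,0,190),(180,40,255)),150,285,140,260);c=big(m)
# visible edges: right side & others; hull quad
r=cv2.approxPolyDP(cv2.convexHull(c),6,True)[:,0];print("plate poly",r.tolist());print(W("top",r,.02)[:,:2])
ms=win(cv2.inRange(hs,(0,0,170),(180,45,255)),165,315,255,380);c=big(ms);r=cv2.approxPolyDP(cv2.convexHull(c),6,True)[:,0];print("side plate",r.tolist());print(W("side",r,.02)[:,:2])
# square
for n,h,w,z in(("top",ht,(390,450,170,215),.028),("side",hs,(322,350,150,200),.028)):
    m=win(cv2.inRange(h,(100,120,60),(130,255,255)),*w);c=big(m)
    r=cv2.approxPolyDP(cv2.convexHull(c),2,True)[:,0];print(n,"square",r.tolist());print(W(n,r,z)[:,:2])
# isolator
for n,h,w in(("top",ht,(310,360,210,265)),("side",hs,(315,372,210,255))):
    y=big(win(cv2.inRange(h,(22,120,120),(35,255,255)),*w));hy=cv2.convexHull(y)
    pw=W(n,hy[:,0]+0.,.048)[:,:2].astype(np.float32);print(n,"disc",cv2.minEnclosingCircle(pw), pw.mean(0))
    rd=big(win(cv2.inRange(h,(0,130,100),(8,255,255))|cv2.inRange(h,(172,130,100),(180,255,255)),*w));
    b=cv2.minAreaRect(rd);print(n,"red",b)
crop(t,337,238,60,50,12,"pics/c3.png");crop(s,340,185,60,80,7,"pics/c4.png")
E
```

```text
plate poly [[183, 150], [270, 174], [248, 247], [159, 222]]
[[0.6852 0.2484]
 [0.624  0.022 ]
 [0.4348 0.0739]
 [0.4966 0.3016]]
side plate [[251, 259], [309, 304], [227, 373], [205, 353], [203, 293]]
[[0.6211 0.0194]
 [0.4327 0.0748]
 [0.4983 0.3024]
 [0.5653 0.2845]
 [0.6628 0.1572]]
top square [[441, 186], [404, 207], [402, 205], [418, 189], [435, 180]]
[[ 0.595  -0.4165]
 [ 0.5397 -0.321 ]
 [ 0.5448 -0.316 ]
 [ 0.5866 -0.3574]
 [ 0.6105 -0.4014]]
side square [[333, 160], [337, 160], [341, 166], [342, 190], [335, 191]]
[[ 0.6116 -0.4055]
 [ 0.6013 -0.4107]
 [ 0.579  -0.391 ]
 [ 0.5314 -0.2989]
 [ 0.5465 -0.2867]]
top disc ((0.4546334147453308, -0.14601832628250122), 0.04014214500784874) [ 0.4589 -0.1495]
top red ((335.5, 237.5), (23.0, 15.0), 90.0)
side disc ((0.4537390172481537, -0.1444716453552246), 0.040853872895240784) [ 0.4445 -0.1341]
side red ((343.0, 224.5), (17.0, 24.0), 90.0)
```

View pics/c3.png

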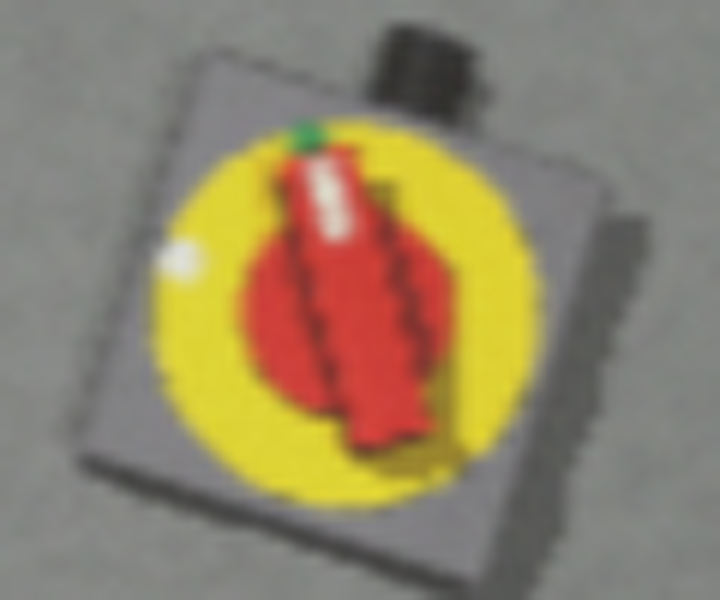

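View pics/c4.png

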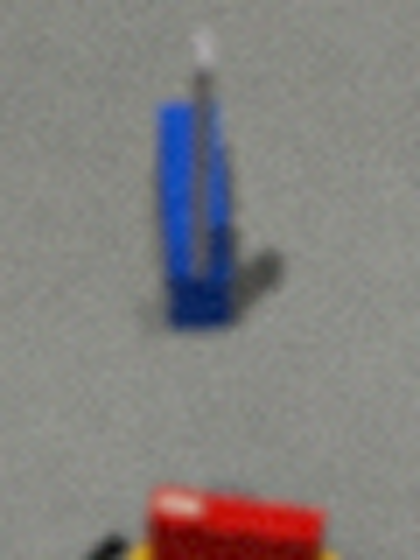

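Crops: the pointer sits at the green dot (about 333,225). The square's back is its dark end face, in the top view from (399,201) to (404,208) and in the side view from about (334,191) to (343,191).

```bash
python3 - <<'E'
from m import *
d=np.degrees
C=np.array([.4545,-.1455])
w=plane("top",322.25,234.8,.048)[:2];g=plane("top",332.7,224.4,.048)[:2]
wa=d(np.arctan2(*(w-C)[::-1]));ga=d(np.arctan2(*(g-C)[::-1]));print("white az",wa,"green az",ga)
a=plane("top",307+318/12,213+155/12,.087)[:2];b=plane("top",307+390/12,213+440/12,.087)[:2]
print("bar",a,b,(a+b)/2,np.linalg.norm(a-b),"az",d(np.arctan2(*(a-b)[::-1])))
t=np.load("pics/top0.npy");s=np.load("pics/side0.npy")
# box
m=win(cv2.inRange(hsv(t),(100,120,20),(130,255,255)),390,450,170,215)
print("rect top",cv2.minAreaRect(big(m)))
r=plane("top",440,183.2,.028)[:2];h=plane("top",401.5,204.3,0)[:2];print("heel",h,"tail",r,np.linalg.norm(h-r),"yaw y az",d(np.arctan2(*(h-r)[::-1])))
# side crop origin (310,145) scale 7
r2=(plane("side",310+158/7,145+103/7,.028)+plane("side",310+215/7,145+105/7,.028))[:2]/2
h2=(plane("side",310+170/7,145+328/7,0)+plane("side",310+232/7,145+326/7,0))[:2]/2
print("side heel",h2,"tail",r2,np.linalg.norm(h2-r2),d(np.arctan2(*(h2-r2)[::-1])))
print("blade tip top", plane("top",305+550/5,160+165/5,.130))
# stage
P=W("top",[(182.2,149.2),(271.8,173.8),(249.5,248.5),(158.8,222.4)],.02)[:,:2]
Q=W("side",[(251,259),(309.5,304),(227,373.7)],.02)[:,:2]
print(P,np.linalg.norm(P-np.roll(P,-1,0),axis=1),P.mean(0));print(Q)
for i,j in((0,1),(3,2)):print("stage y az",d(np.arctan2(*(P[i]-P[j])[::-1])))
print("x az",d(np.arctan2(*(P[0]-P[3])[::-1])),d(np.arctan2(*(P[1]-P[2])[::-1])),d(np.arctan2(*(Q[2]-Q[1])[::-1])))
# base of post on plate: crop c2 origin (130,145) /5
a=plane("top",130+295/5,145+168/5,.02);b=plane("top",130+262/5,145+280/5,.02);print("post foot",a,b,np.linalg.norm(a-b),(a+b)/2)
E
```

```text
white az 72.79952046570041 green az 10.172761034787152
bar [ 0.4819 -0.1393] [ 0.4249 -0.1538] [ 0.4534 -0.1465] 0.05891407244587651 az 14.309813627833602
rect top ((420.28973388671875, 193.11460876464844), (9.577042579650879, 43.49573516845703), 61.3895378112793)
heel [ 0.5516 -0.3201] tail [ 0.6023 -0.4141] 0.10682590692062943 yaw y az 118.34251975389209
side heel [ 0.5499 -0.3176] tail [ 0.6025 -0.4108] 0.10700680130108786 119.42575596871964
blade tip top [ 0.5556 -0.3273  0.13  ]
[[0.6873 0.2505]
 [0.6246 0.0173]
 [0.4311 0.07  ]
 [0.4955 0.3021]] [0.2415 0.2005 0.2409 0.1986] [0.5596 0.16  ]
[[0.6211 0.0194]
 [0.4317 0.0743]
 [0.4974 0.3037]]
stage y az 74.92937353957953
stage y az 74.47235563364902
x az -15.055319989707545 -15.239785744672695 74.02706259821561
post foot [0.6099 0.2299 0.02  ] [0.5513 0.2444 0.02  ] 0.060354197175945104 [0.5806 0.2372 0.02  ]
```

```bash
cat > go.py <<'E'
import sys,numpy as np
from scipy.spatial.transform import Rotation as Ro
from bench import robot
def go(p,az):  # az = world azimuth (deg) wanted for tool x
    o=robot.get_obs();R=Ro.from_euler('xyz',o["ee_rot"]).as_matrix();s=R.T@(np.array(p)-o["tool_pos"])*1000
    a=np.degrees(np.arctan2(R[1,0],R[0,0]));r=-((az-a+90)%180-90)
    print("slide",s.round(1),"roll",round(r,2),"| az now",a.round(2),"pos",np.round(o["tool_pos"],4),"F",np.round(o["wrist_force"],1),"w",round(float(o["width"]),4),"t",o["time"], "rot",np.round(o["ee_rot"],4))
if __name__=="__main__": a=list(map(float,sys.argv[1:]));go(a[:3],a[3])
E
python3 go.py .454 -.1457 .168 -75.7
```

```text
slide [-263.4   -1.   381.5] roll 4.77 | az now -70.93 pos [ 0.1795 -0.5193  0.1665] F [-0.1 -0.7 -0. ] w 0.0939 t 0.1 rot [-1.5706  0.0019 -1.238 ]
```

```bash
python3 -m creep '[{"slide":[-10,0,15],"roll":0,"grip":0},{"slide":[-30,0,43],"roll":1,"grip":0},{"slide":[-50,0,72],"roll":2,"grip":0},{"slide":[-70,0,101],"roll":3,"grip":0},{"slide":[-90,0,130],"roll":4,"grip":0},{"slide":[-110,0,159],"roll":4.8,"grip":0},{"slide":[-130,0,188],"roll":4.8,"grip":0},{"slide":[-150,0,217],"roll":4.8,"grip":0},{"slide":[-170,0,246],"roll":4.8,"grip":0},{"slide":[-190,0,275],"roll":4.8,"grip":0},{"slide":[-210,0,304],"roll":4.8,"grip":0},{"slide":[-230,0,333],"roll":4.8,"grip":0},{"slide":[-248,0,359],"roll":4.8,"grip":0},{"slide":[-259,0,375],"roll":4.8,"grip":0},{"slide":[-263.4,0,381.5],"roll":4.8,"grip":0},{"slide":[-263.4,0,381.5],"roll":4.8,"grip":0},{"slide":[-263.4,0,381.5],"roll":4.8,"grip":0}]'; python3 go.py .454 -.1457 .06 -75.7; python3 - <<'E'
from m import *
from bench import snapshot
t=snapshot("top");s=snapshot("side")
cv2.imwrite("pics/t1.png",t[:,:,::-1]);cv2.imwrite("pics/s1.png",s[:,:,::-1])
E
```

```text
time: 1.52
tool_pos: [0.4537, -0.1467, 0.1671]
ee_rot: [-1.572, -0.0, -1.322]
wrist_force: [0.1, -0.0, 0.0]
width: 0.0939
slide [ -0.9 107.1   0.7] roll -0.02 | az now -75.72 pos [ 0.4537 -0.1467  0.1671] F [ 0.1 -0.   0. ] w 0.0939 t 1.5167 rot [-1.5721e+00 -1.0000e-04 -1.3215e+00]
```

View pics/s1.png

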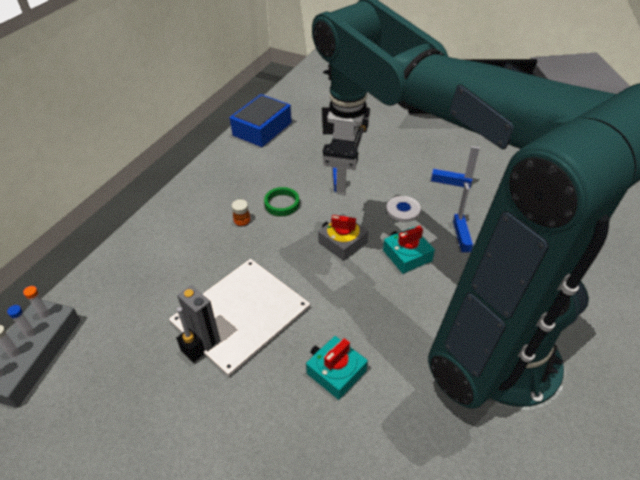

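View pics/t1.png

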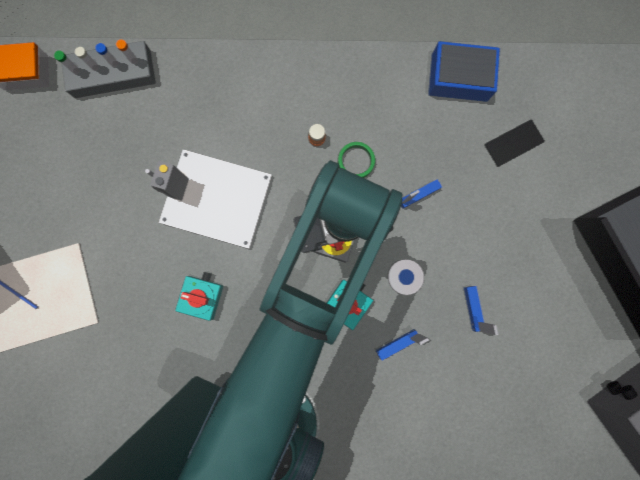

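Side view: the fingertips at about (340,190) hang straight above the red handle (343,225), as planned. Descending, closing.

```bash
python3 -m creep '[{"slide":[0,15,0],"roll":0,"grip":0},{"slide":[-1,35,0.7],"roll":0,"grip":0},{"slide":[-1,55,0.7],"roll":0,"grip":0},{"slide":[-1,75,0.7],"roll":0,"grip":0},{"slide":[-1,90,0.7],"roll":0,"grip":0},{"slide":[-1,100,0.7],"roll":0,"grip":0},{"slide":[-1,106,0.7],"roll":0,"grip":0},{"slide":[-1,106,0.7],"roll":0,"grip":0.5},{"slide":[-1,106,0.7],"roll":0,"grip":1},{"slide":[-1,106,0.7],"roll":0,"grip":1},{"slide":[-1,106,0.7],"roll":0,"grip":1},{"slide":[-1,106,0.7],"roll":0,"grip":1},{"slide":[-1,106,0.7],"roll":0,"grip":1},{"slide":[-1,106,0.7],"roll":0,"grip":1},{"slide":[-1,106,0.7],"roll":0,"grip":1},{"slide":[-1,106,0.7],"roll":0,"grip":1}]'; python3 go.py .454 -.1457 .06 -18.5
```

```text
time: 2.95
tool_pos: [0.4547, -0.1451, 0.0615]
ee_rot: [-1.571, -0.0, -1.322]
wrist_force: [0.4, 0.9, 0.5]
width: 0.0375
slide [ 0.4  1.5 -0.8] roll -57.23 | az now -75.73 pos [ 0.4547 -0.1451  0.0615] F [0.4 0.9 0.5] w 0.0375 t 2.95 rot [-1.5707e+00 -2.0000e-04 -1.3217e+00]
```

Still closing.

```bash
python3 -m creep '[{"slide":[0,0,0],"roll":0,"grip":1},{"slide":[0,0,0],"roll":0,"grip":1},{"slide":[0,0,0],"roll":0,"grip":1},{"slide":[0,0,0],"roll":0,"grip":1},{"slide":[0,0,0],"roll":0,"grip":1},{"slide":[0,0,0],"roll":0,"grip":1},{"slide":[0,0,0],"roll":0,"grip":1},{"slide":[0,0,0],"roll":0,"grip":1}]'; python3 go.py .454 -.1457 .06 -18.5
```

```text
time: 3.62
tool_pos: [0.4547, -0.1451, 0.0615]
ee_rot: [-1.571, -0.0, -1.322]
wrist_force: [-0.5, 1.1, -0.5]
width: 0.0004
slide [ 0.4  1.5 -0.8] roll -57.23 | az now -75.73 pos [ 0.4547 -0.1451  0.0615] F [-0.5  1.1 -0.5] w 0.0004 t 3.6167 rot [-1.5707e+00 -1.0000e-04 -1.3217e+00]
```

The fingers shut to 0 mm, so they missed the bar. Looking.

```bash
python3 - <<'E'
from m import *
from bench import snapshot
s=snapshot("side");t=snapshot("top");crop(s,345,205,110,100,7,"pics/s2.png");crop(t,345,240,110,100,6,"pics/t2.png")
print(proj("side",[.4547,-.1451,.0615]),proj("top",[.4547,-.1451,.0615]))
E
```

```text
[343.203  225.8566] [335.3702 238.2954]
```

View pics/s2.png

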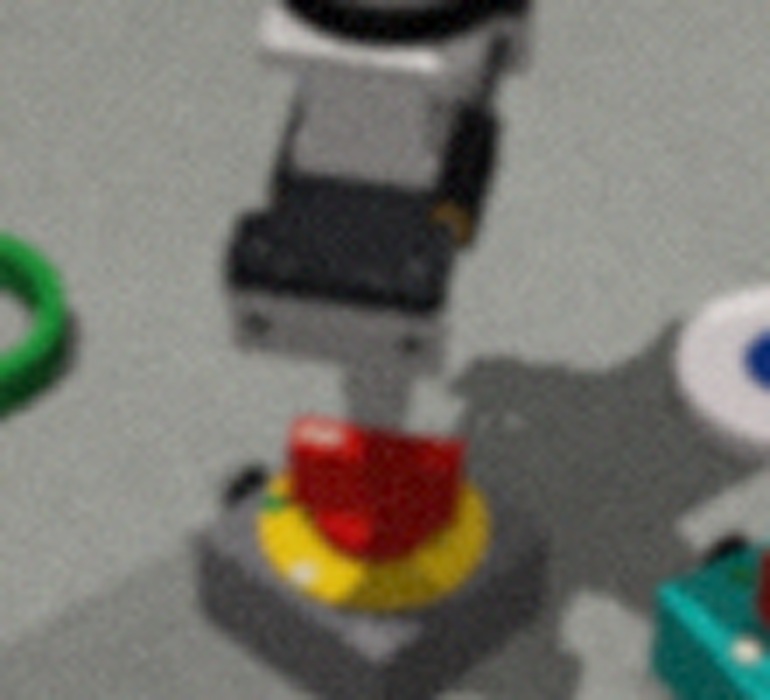

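View pics/t2.png

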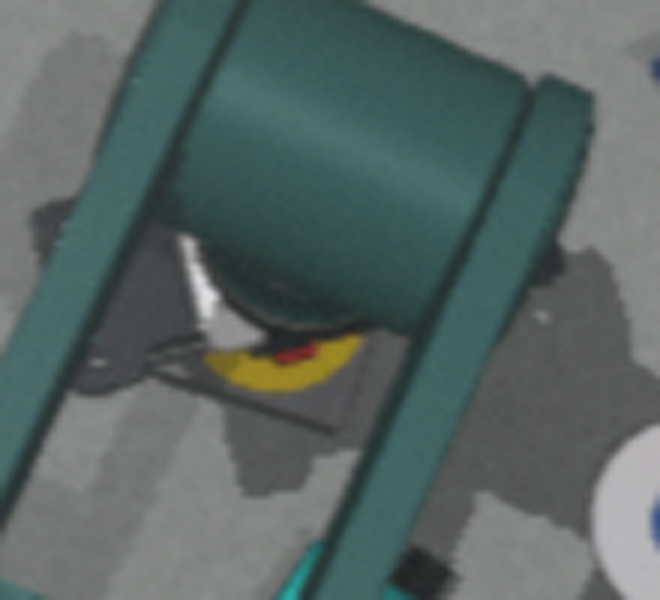

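```bash
python3 - <<'E'
from m import *
from bench import snapshot
s=cv2.imread("pics/s1.png")[:,:,::-1];crop(s,343,160,90,160,4,"pics/s3a.png")
s=snapshot("side");crop(s,343,200,90,160,4,"pics/s3b.png")
a=cv2.imread("pics/s3a.png");b=cv2.imread("pics/s3b.png");cv2.imwrite("pics/s3.png",np.clip(np.hstack([a,b]).astype(float)*1.3,0,255).astype(np.uint8)[:600])
for y in(-.047,0,.047):
  for z in(.1671,.0615): print(y,z,proj("side",[.4547+y*.25,-.1451-y*.97,z]))
E
```

```text
-0.047 0.1671 [340.1329 206.8085]
-0.047 0.0615 [339.3572 239.4319]
0 0.1671 [344.1914 193.2466]
0 0.0615 [343.203  225.8566]
0.047 0.1671 [348.0475 180.3612]
0.047 0.0615 [346.8676 212.9207]
```

View pics/s3.png

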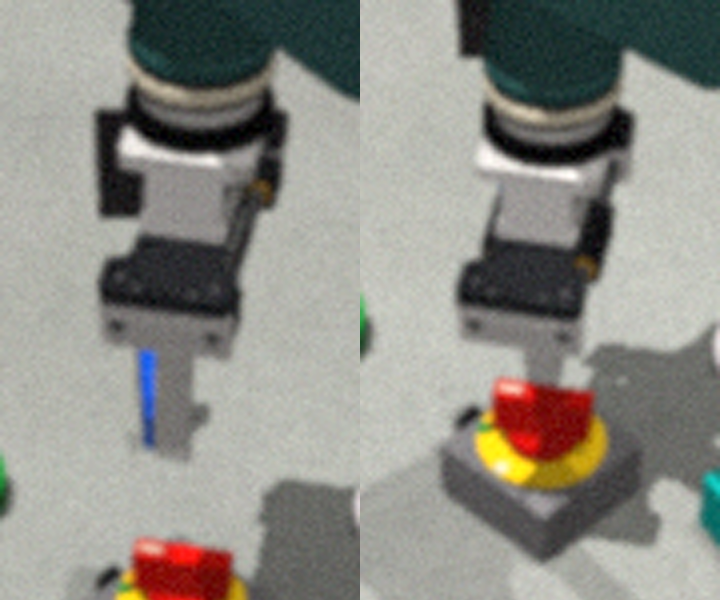

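The reading says tool at the handle, but the picture shows the closed fingers ending at the bar's top edge (side ≈ (344,214)). They're either above the bar or behind it. I'll raise, open and turn the gripper to see where the tips really are.

```bash
python3 - <<'E'
from m import *
np.set_printoptions(precision=1,suppress=True)
x=np.array([.247,-.969,0]);z=np.array([.969,.247,0]);T=np.array([.4537,-.1467,.1671])
for sx in(-1,1):
  for sz in(-1,1): print(sx,sz,"body",proj("side",T+sx*.0885*x+sz*.0375*z+[0,0,.097]),"tip",proj("side",T+sx*.055*x+sz*.008*z))
E
python3 -m creep '[{"slide":[0,-20,0],"roll":0,"grip":1},{"slide":[0,-50,0],"roll":0,"grip":1},{"slide":[0,-80,0],"roll":-6,"grip":0},{"slide":[0,-100,0],"roll":-13,"grip":0},{"slide":[0,-106,0],"roll":-20,"grip":0},{"slide":[0,-106,0],"roll":-27,"grip":0},{"slide":[0,-106,0],"roll":-34,"grip":0},{"slide":[0,-106,0],"roll":-41,"grip":0},{"slide":[0,-106,0],"roll":-48,"grip":0},{"slide":[0,-106,0],"roll":-50,"grip":0},{"slide":[0,-106,0],"roll":-50,"grip":0},{"slide":[0,-106,0],"roll":-50,"grip":0},{"slide":[0,-106,0],"roll":-50,"grip":0},{"slide":[0,-106,0],"roll":-50,"grip":0}]'
python3 - <<'E'
from m import *
from bench import snapshot
s=snapshot("side");cv2.imwrite("pics/s4full.png",s[:,:,::-1]);crop(s,343,160,110,150,4,"pics/s4.png")
E
```

```text
-1 -1 body [355.5 187.8] tip [343.6 209.4]
-1 1 body [319.9 182.7] tip [336.6 208.3]
1 -1 body [369.7 138. ] tip [352.7 178.5]
1 1 body [337.4 133.9] tip [346.1 177.5]
time: 4.93
tool_pos: [0.4547, -0.1451, 0.1675]
ee_rot: [-1.571, -0.0, -0.45]
wrist_force: [0.2, 0.7, -0.5]
width: 0.0771
```

View pics/s4.png

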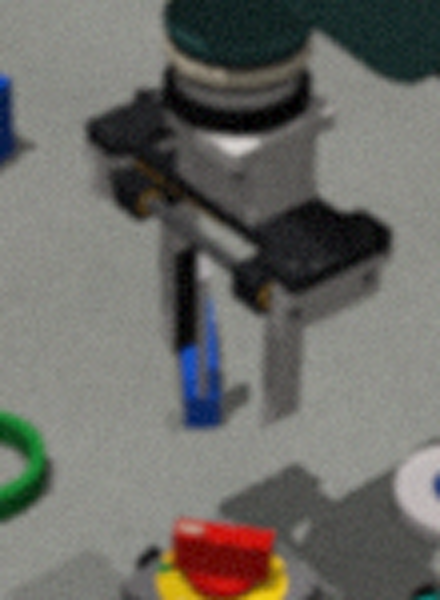

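```bash
python3 - <<'E'
from m import *
np.set_printoptions(precision=1,suppress=True)
from bench import snapshot
t=np.load("pics/top0.npy");crop(t,545,370,130,100,6,"pics/t0g.png")
x=np.array([.3266,-.945,0]);z=np.array([.945,.3266,0]);T=np.array([.1795,-.5193,.1665])
for dz in(0,.04,.097):
  for sx in(-1,0,1): print(dz,sx,proj("top",T+sx*.0885*x+[0,0,dz]), proj("top",T+sx*.0595*x+[0,0,dz]))
E
```

```text
0 -1 [471.8 374.7] [484.4 370.3]
0 0 [510.  361.3] [510.  361.3]
0 1 [547.8 348. ] [535.5 352.3]
0.04 -1 [478.3 378.3] [491.3 373.7]
0.04 0 [517.9 364.3] [517.9 364.3]
0.04 1 [557.3 350.4] [544.4 354.9]
0.097 -1 [488.4 383.8] [502.2 379. ]
0.097 0 [530.5 369. ] [530.5 369. ]
0.097 1 [572.1 354.3] [558.5 359.1]
```

View pics/t0g.png

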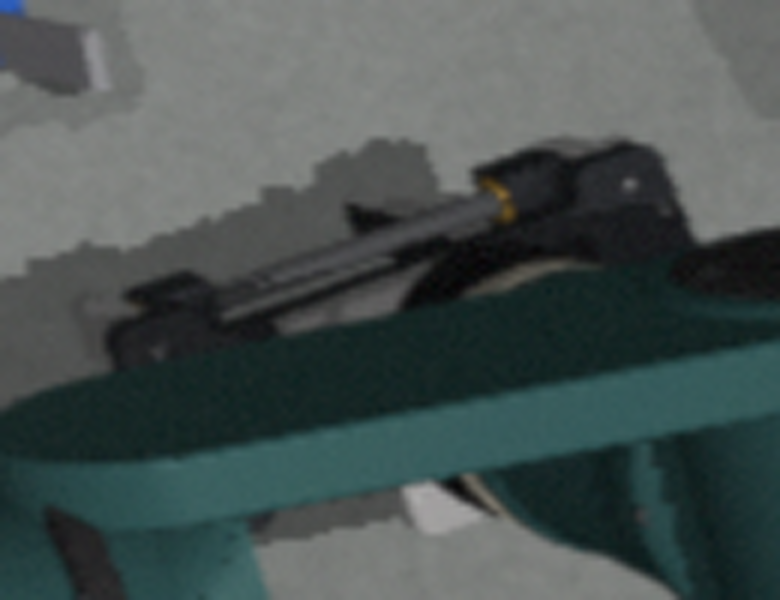

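```bash
python3 - <<'E'
from m import *
np.set_printoptions(precision=1,suppress=True)
from bench import snapshot,robot
t=snapshot("top");crop(t,337,235,120,100,6,"pics/t5.png")
o=robot.get_obs();T=o["tool_pos"];a=o["ee_rot"][2];x=np.array([np.cos(a),np.sin(a),0]);z=np.array([-np.sin(a),np.cos(a),0])
print(T)
for dz in(.0,.097,.15):
  for sx in(-1,1):
    for sz in(-1,1): p=proj("top",T+sx*.0885*x+sz*.0375*z+[0,0,dz]);print(dz,sx,sz,p,"crop",(p-[277,185])*6)
E
```

```text
[ 0.5 -0.1  0.2]
0.0 -1 -1 [335.4 276.7] crop [350.7 550.5]
0.0 -1 1 [305.  261.7] crop [167.8 460.1]
0.0 1 -1 [369.9 205.7] crop [557.7 124.2]
0.0 1 1 [339.9 191.1] crop [377.3  36.9]
0.097 -1 -1 [337.8 275.7] crop [364.9 544.3]
0.097 -1 1 [304.2 259.1] crop [163.5 444.8]
0.097 1 -1 [375.7 197.6] crop [592.2  75.7]
0.097 1 1 [342.6 181.6] crop [393.9 -20.1]
0.15 -1 -1 [339.3 275.1] crop [374.  540.4]
0.15 -1 1 [303.8 257.5] crop [160.7 435.1]
0.15 1 -1 [379.4 192.5] crop [614.2  44.9]
0.15 1 1 [344.4 175.6] crop [404.4 -56.3]
```

View pics/t5.png

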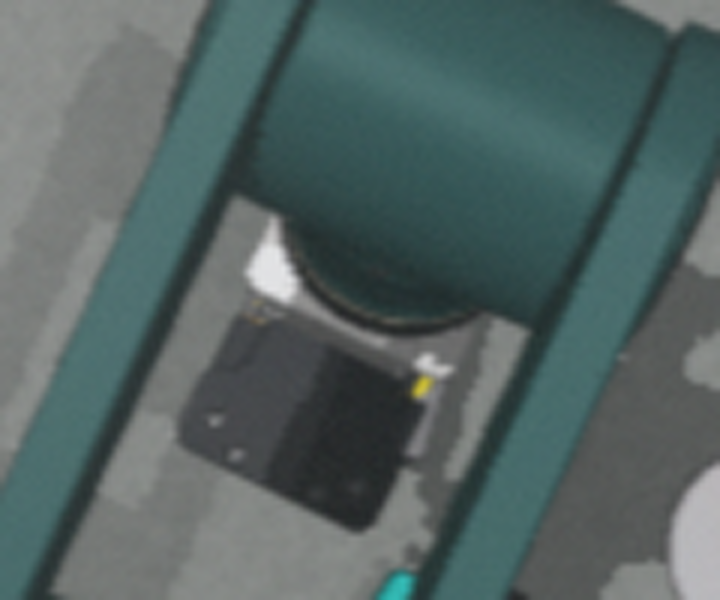

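Top view: the gripper body's end corners at crop (180,440) and (365,530) match the prediction within 3 px, so the horizontal pose is right. The reading's z must be off. Solving the tip height from the side view.

```bash
python3 - <<'E'
from m import *
np.set_printoptions(precision=4,suppress=True)
from scipy.optimize import brentq
from bench import robot
o=robot.get_obs();T=o["tool_pos"];a=o["ee_rot"][2];x=np.array([np.cos(a),np.sin(a),0])
hw=.0771/2+.006
for s,p in((-1,(358.5,188.7)),(1,(333,172))):
    q=T+s*hw*x
    z=brentq(lambda z:proj("side",[q[0],q[1],z])[1]-p[1],0,.5);print(s,z,proj("side",[q[0],q[1],z]),p, proj("side",q))
# start: joints FK consistency unknown; handle top center
print(proj("side",[.4545,-.1455,.087]))
E
```

```text
-1 0.21138558782039993 [357.3581 188.7   ] (358.5, 188.7) [356.5746 203.5068]
1 0.20103429953531735 [332.4689 172.    ] (333, 172) [332.363  183.1867]
[343.5781 218.2506]
```

The tips really sit about 40 mm higher than reported (0.206 against 0.1675). I'll go down about 40 mm further than the reading suggests and check with a picture before closing.

```bash
python3 -m creep '[{"slide":[0,0,0],"roll":7,"grip":0},{"slide":[0,0,0],"roll":14,"grip":0},{"slide":[0,0,0],"roll":21,"grip":0},{"slide":[0,15,0],"roll":28,"grip":0},{"slide":[0,35,0],"roll":35,"grip":0},{"slide":[0,55,0],"roll":42,"grip":0},{"slide":[0,75,0],"roll":49,"grip":0},{"slide":[0,95,0],"roll":50,"grip":0},{"slide":[0,110,0],"roll":50,"grip":0},{"slide":[0,123,0],"roll":50,"grip":0},{"slide":[0,132,0],"roll":50,"grip":0},{"slide":[0,137,0],"roll":50,"grip":0},{"slide":[0,137,0],"roll":50,"grip":0}]'
python3 - <<'E'
from m import *
from bench import snapshot
s=snapshot("side");crop(s,345,205,110,100,7,"pics/s6.png")
E
```

```text
time: 6.12
tool_pos: [0.4539, -0.1448, 0.0294]
ee_rot: [-1.572, 0.001, -1.322]
wrist_force: [-0.5, -0.4, 0.2]
width: 0.0938
```

View pics/s6.png

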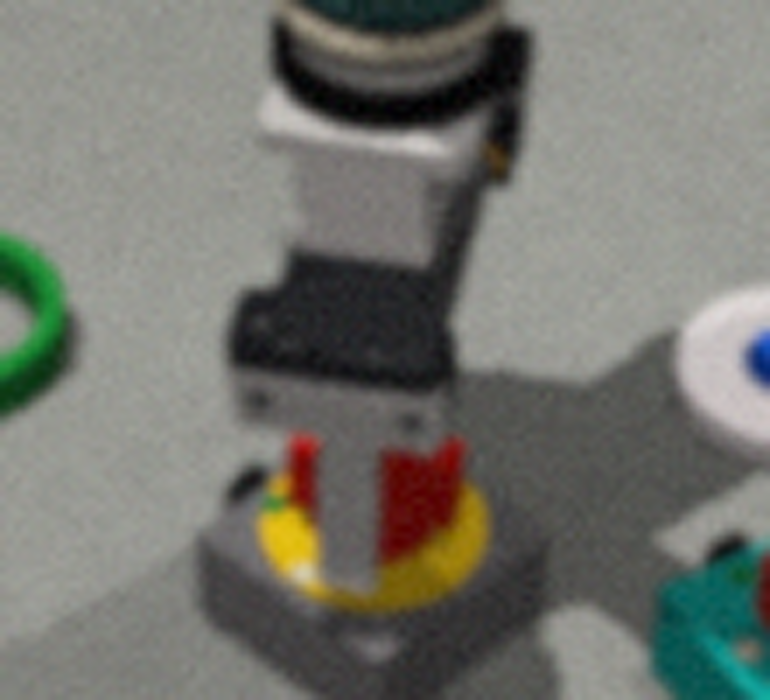

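Now the near finger is in front of the bar (tip ≈ (340,239), true z ≈ 0.068). Lowering 6 mm and closing.

```bash
python3 -m creep '[{"slide":[0,6,0],"roll":0,"grip":0.4},{"slide":[0,6,0],"roll":0,"grip":1},{"slide":[0,6,0],"roll":0,"grip":1},{"slide":[0,6,0],"roll":0,"grip":1},{"slide":[0,6,0],"roll":0,"grip":1},{"slide":[0,6,0],"roll":0,"grip":1},{"slide":[0,6,0],"roll":0,"grip":1},{"slide":[0,6,0],"roll":0,"grip":1},{"slide":[0,6,0],"roll":0,"grip":1},{"slide":[0,6,0],"roll":0,"grip":1},{"slide":[0,6,0],"roll":0,"grip":1},{"slide":[0,6,0],"roll":0,"grip":1},{"slide":[0,6,0],"roll":0,"grip":1},{"slide":[0,6,0],"roll":0,"grip":1},{"slide":[0,6,0],"roll":0,"grip":1},{"slide":[0,6,0],"roll":0,"grip":1},{"slide":[0,6,0],"roll":0,"grip":1}]'; python3 go.py .454 -.1457 .023 -18.5
```

```text
time: 7.58
tool_pos: [0.4552, -0.1471, 0.0245]
ee_rot: [-1.571, -0.004, -1.322]
wrist_force: [1.4, -4.8, -1.8]
width: 0.0155
slide [-1.6  1.5 -0.8] roll -57.23 | az now -75.73 pos [ 0.4552 -0.1471  0.0245] F [ 1.4 -4.8 -1.8] w 0.0155 t 7.5833 rot [-1.5706 -0.0039 -1.3218]
```

Gripped at 15.5 mm. Turning anticlockwise.

```bash
python3 -m creep '[{"slide":[1,0,0],"roll":-2,"grip":1},{"slide":[2,0,0],"roll":-6,"grip":1},{"slide":[2,0,0],"roll":-11,"grip":1},{"slide":[2,0,0],"roll":-16,"grip":1},{"slide":[2,0,0],"roll":-21,"grip":1},{"slide":[2,0,0],"roll":-26,"grip":1},{"slide":[2,0,0],"roll":-31,"grip":1},{"slide":[2,0,0],"roll":-36,"grip":1},{"slide":[2,0,0],"roll":-41,"grip":1},{"slide":[2,0,0],"roll":-46,"grip":1},{"slide":[2,0,0],"roll":-51,"grip":1},{"slide":[2,0,0],"roll":-55,"grip":1},{"slide":[2,0,0],"roll":-57,"grip":1},{"slide":[2,0,0],"roll":-57,"grip":1}]'; python3 go.py .454 -.1457 .023 -18.5;python3 - <<'E'
from bench import robot
print(robot.get_obs()["wrist_torque"])
E
```

```text
time: 8.75
tool_pos: [0.4556, -0.1476, 0.0245]
ee_rot: [-1.571, -0.001, -0.327]
wrist_force: [1.2, -1.7, -1.4]
width: 0.0159
slide [-2.2  1.5  1.2] roll -0.22 | az now -18.72 pos [ 0.4556 -0.1476  0.0245] F [ 1.2 -1.7 -1.4] w 0.0159 t 8.75 rot [-1.5713e+00 -1.4000e-03 -3.2680e-01]
[-0.31460151 -0.33490288 -0.01089949]
```

```bash
python3 -m creep '[{"slide":[0,0,0],"roll":-1.5,"grip":1},{"slide":[0,0,0],"roll":-3,"grip":1},{"slide":[0,0,0],"roll":-4,"grip":1},{"slide":[0,0,0],"roll":-4,"grip":1},{"slide":[0,0,0],"roll":-4,"grip":1}]';python3 - <<'E'
from bench import robot,snapshot
from m import *
print(robot.get_obs()["wrist_torque"],robot.get_obs()["wrist_force"])
s=snapshot("side");crop(s,345,215,110,80,7,"pics/s7.png")
E
```

```text
time: 9.17
tool_pos: [0.4555, -0.1478, 0.0245]
ee_rot: [-1.572, -0.001, -0.259]
wrist_force: [2.6, -2.8, -1.8]
width: 0.0159
[-0.7028 -0.5563 -0.566 ] [ 2.5975 -2.8067 -1.815 ]
```

View pics/s7.png

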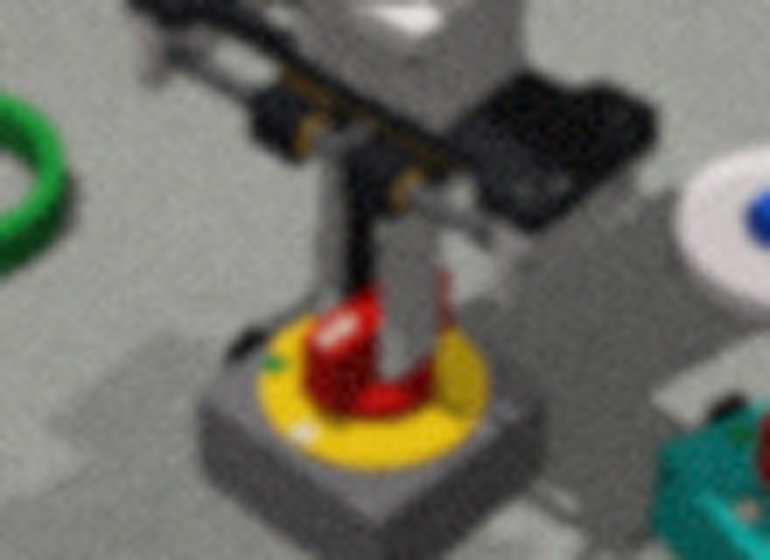

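Torque jumped to 0.57 N·m, so it's on the stop. Release, rise, check.

```bash
python3 -m creep '[{"slide":[0,0,0],"roll":0,"grip":0.3},{"slide":[0,0,0],"roll":0,"grip":0},{"slide":[0,0,0],"roll":0,"grip":0},{"slide":[0,0,0],"roll":0,"grip":0},{"slide":[0,0,0],"roll":0,"grip":0},{"slide":[0,0,0],"roll":0,"grip":0},{"slide":[0,-15,0],"roll":0,"grip":0},{"slide":[0,-35,0],"roll":0,"grip":0},{"slide":[0,-60,0],"roll":0,"grip":0},{"slide":[0,-90,0],"roll":0,"grip":0},{"slide":[0,-120,0],"roll":0,"grip":0},{"slide":[0,-140,0],"roll":0,"grip":0},{"slide":[0,-150,0],"roll":0,"grip":0}]';python3 go.py .593 -.392 .17 28.9; python3 - <<'E'
from bench import robot,snapshot
from m import *
s=snapshot("side");crop(s,345,225,80,60,10,"pics/s8.png");t=snapshot("top");crop(t,345,225,130,100,6,"pics/t8.png");np.save("pics/side8.npy",s)
E
```

```text
time: 10.3
tool_pos: [0.4565, -0.1476, 0.1782]
ee_rot: [-1.572, -0.006, -0.257]
wrist_force: [0.1, 0.2, 0.7]
width: 0.0942
slide [ 194.     9.5 -201.7] roll -43.62 | az now -14.72 pos [ 0.4565 -0.1476  0.1782] F [0.1 0.2 0.7] w 0.0942 t 10.3 rot [-1.5717 -0.0057 -0.2568]
```

View pics/s8.png

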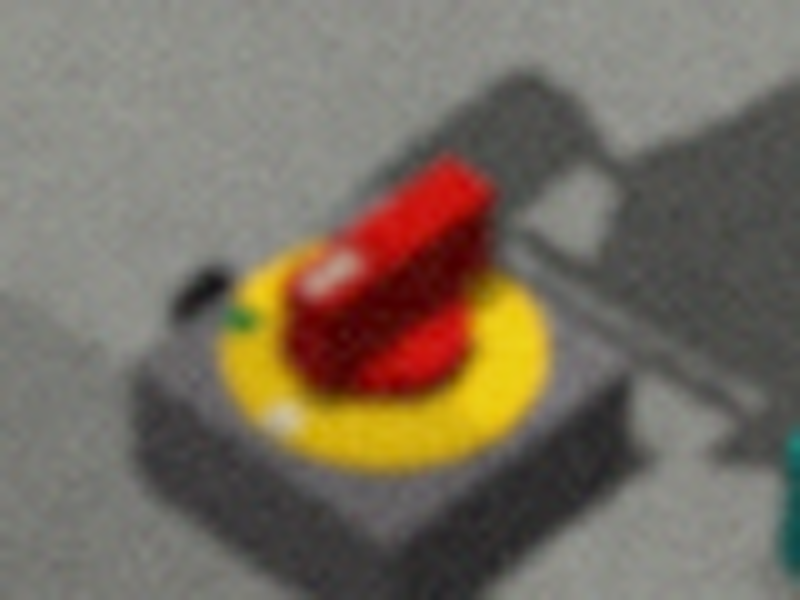

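Side view: the handle now points towards the white dot (333,237). Checking its azimuth numerically.

```bash
python3 - <<'E'
from m import *
f=lambda p,z:plane("side",305+p[0]/10,195+p[1]/10,z)[:2]
d=lambda a,b:np.degrees(np.arctan2(*(a-b)[::-1]))
print("edge1",d(f((288,275),.087),f((450,155),.087)),"edge2",d(f((335,305),.087),f((497,185),.087)))
C=np.array([.455,-.146])
w=f((283,418),.048);g=f((240,320),.048);print("white",d(w,C),"green",d(g,C))
# box top edges z=.045: left corner (140,365), bottom (395,545), right (630,365)
L,B,R=f((140,365),.045),f((392,540),.045),f((630,365),.045);print("x-edge",d(L,B),"other",d(B,R), np.linalg.norm(L-B),np.linalg.norm(B-R))
E
```

```text
edge1 73.25214656932236 edge2 72.92328385632065
white 72.65491154969762 green 12.811649815741049
x-edge -17.186757463642603 other 71.35205840529143 0.08442466976536234 0.08375879748743352
```

View pics/t8.png

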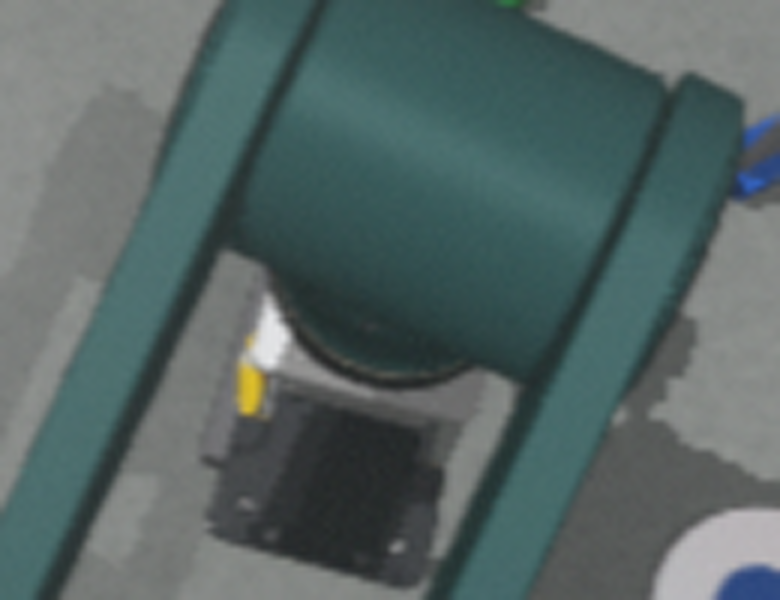

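Handle 73.1° against the dot at 72.7°, so it's off. Next, move over the square's stock grip at (0.586,-0.383).

```bash
python3 go.py .5863 -.3835 .178 28.9
```

```text
slide [ 185.8   -0.6 -195.2] roll -43.62 | az now -14.72 pos [ 0.4562 -0.1475  0.1765] F [ 0.1  0.6 -0.2] w 0.0939 t 10.4 rot [-1.5715 -0.0042 -0.257 ]
```

```bash
python3 -m creep '[{"slide":[8,0,-8],"roll":-3,"grip":0},{"slide":[25,0,-26],"roll":-8,"grip":0},{"slide":[45,0,-47],"roll":-13,"grip":0},{"slide":[65,0,-68],"roll":-18,"grip":0},{"slide":[85,0,-89],"roll":-23,"grip":0},{"slide":[105,0,-110],"roll":-28,"grip":0},{"slide":[125,0,-131],"roll":-33,"grip":0},{"slide":[145,0,-152],"roll":-38,"grip":0},{"slide":[163,0,-171],"roll":-42,"grip":0},{"slide":[176,0,-185],"roll":-43.6,"grip":0},{"slide":[184,0,-193],"roll":-43.6,"grip":0},{"slide":[185.8,0,-195.2],"roll":-43.6,"grip":0},{"slide":[185.8,0,-195.2],"roll":-43.6,"grip":0},{"slide":[185.8,0,-195.2],"roll":-43.6,"grip":0}]'; python3 go.py .5863 -.3835 -.02 28.9; python3 - <<'E'
from bench import robot,snapshot
from m import *
s=snapshot("side");crop(s,340,160,130,110,6,"pics/s9.png");t=snapshot("top");crop(t,420,190,130,100,6,"pics/t9.png")
E
```

```text
time: 11.57
tool_pos: [0.5846, -0.3822, 0.1728]
ee_rot: [-1.568, 0.001, 0.504]
wrist_force: [0.3, -0.4, 0.7]
width: 0.0942
slide [  1.1 192.8  -2.5] roll -0.02 | az now 28.88 pos [ 0.5846 -0.3822  0.1728] F [ 0.3 -0.4  0.7] w 0.0942 t 11.5667 rot [-1.568e+00  1.000e-03  5.041e-01]
```

View pics/s9.png

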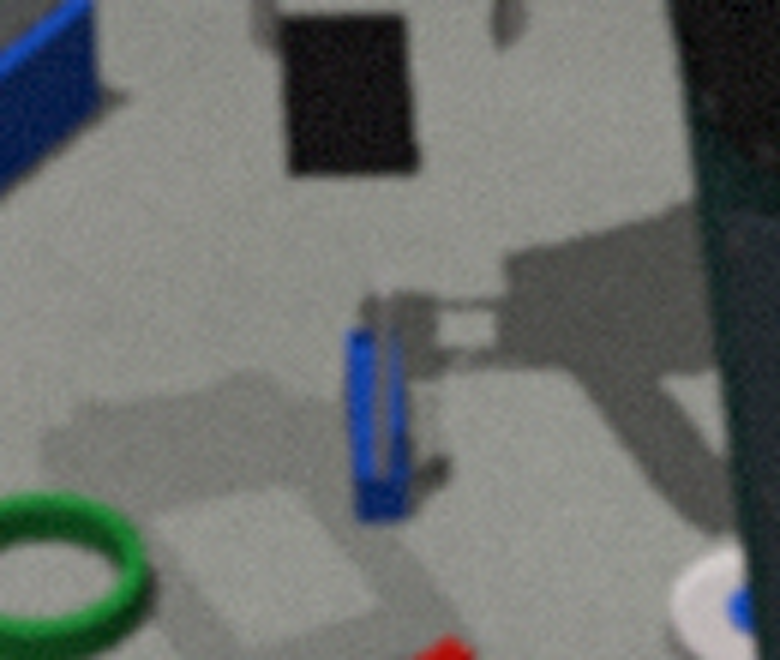

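View pics/t9.png

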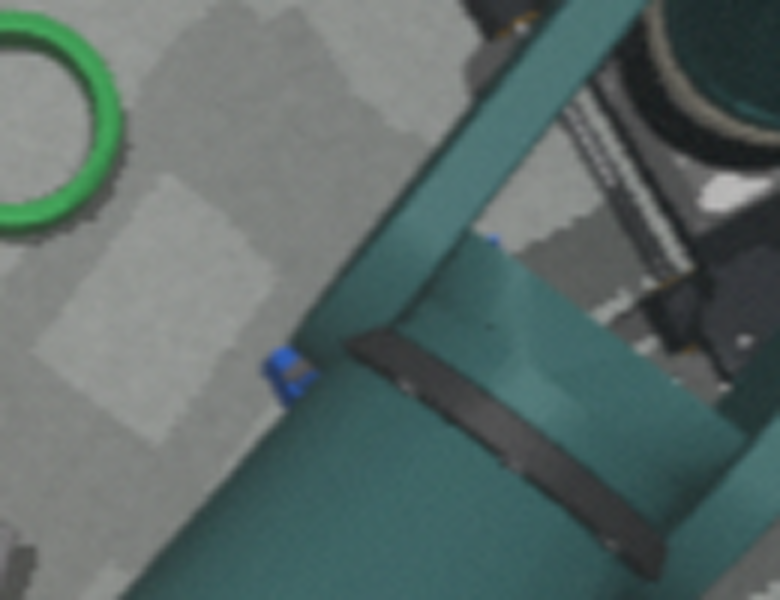

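```bash
python3 - <<'E'
from m import *
from bench import robot
np.set_printoptions(precision=4,suppress=True)
o=robot.get_obs();T=o["tool_pos"];a=o["ee_rot"][2];x=np.array([np.cos(a),np.sin(a),0])
print(T)
for z in(T[2],.21,.25): print(z,[proj("side",[*(T+s*.053*x)[:2],z]).round(1) for s in(-1,0,1)])
# plane solve of observed tips for z candidates
for z in(.19,.2,.21,.22,.23,.25):
    A=plane("side",319,112.5,z);B=plane("side",359.7,112.5,z);print(z,(A+B)[:2]/2,np.linalg.norm(A-B),np.degrees(np.arctan2(*(A-B)[:2][::-1])))
E
```

```text
[ 0.5849 -0.3821  0.1743]
0.17426669028757633 [array([358.6, 123.1]), array([338.6, 123.5]), array([318.5, 124. ])]
0.21 [array([359.2, 111.4]), array([338.8, 111.9]), array([318.3, 112.4])]
0.25 [array([359.9,  97.8]), array([339. ,  98.3]), array([318.2,  98.8])]
0.19 [ 0.5955 -0.408 ] 0.10804216050542047 26.489954753285286
0.2 [ 0.5889 -0.3941] 0.10669830123582319 26.489954753285183
0.21 [ 0.5823 -0.3801] 0.1053544419662263 26.489954753285236
0.22 [ 0.5757 -0.3662] 0.10401058269662912 26.48995475328524
0.23 [ 0.5691 -0.3522] 0.10266672342703205 26.489954753285215
0.25 [ 0.5559 -0.3243] 0.09997900488783767 26.489954753285215
```

The tips match the predicted position with true z ≈ 0.21, so the offset of about 36 mm is confirmed. Descending.

```bash
python3 -m creep '[{"slide":[1,10,-1],"roll":0,"grip":0},{"slide":[1,30,-2],"roll":0,"grip":0},{"slide":[1,55,-2],"roll":0,"grip":0},{"slide":[1,80,-2],"roll":0,"grip":0},{"slide":[1,105,-2],"roll":0,"grip":0},{"slide":[1,130,-2],"roll":0,"grip":0},{"slide":[1,150,-2],"roll":0,"grip":0},{"slide":[1,168,-2],"roll":0,"grip":0},{"slide":[1,180,-2],"roll":0,"grip":0},{"slide":[1,188,-2],"roll":0,"grip":0},{"slide":[1,192,-2],"roll":0,"grip":0},{"slide":[1,192,-2],"roll":0,"grip":0}]'; python3 go.py .5863 -.3835 -.03 28.9; python3 - <<'E'
from bench import robot,snapshot
from m import *
s=snapshot("side");crop(s,340,160,110,90,7,"pics/s10.png")
E
```

```text
time: 12.67
tool_pos: [0.5868, -0.384, -0.018]
ee_rot: [-1.57, 0.0, 0.504]
wrist_force: [0.2, 0.2, -0.3]
width: 0.0942
slide [-0.2 12.   0.7] roll -0.02 | az now 28.88 pos [ 0.5868 -0.384  -0.018 ] F [ 0.2  0.2 -0.3] w 0.0942 t 12.6667 rot [-1.5702e+00  3.0000e-04  5.0400e-01]
```

View pics/s10.png

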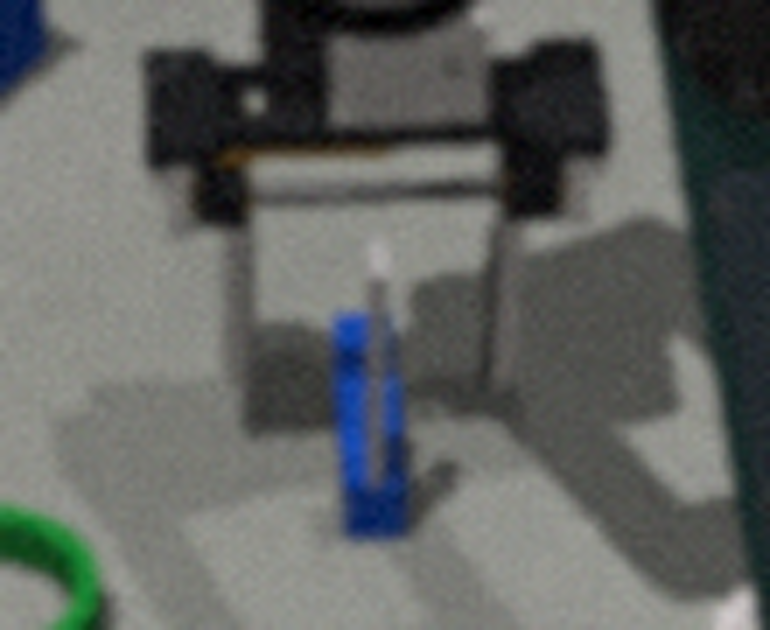

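The fingers straddle the stock. Going lower in small steps and watching the force.

```bash
python3 -m creep '[{"slide":[0,4,0],"roll":0,"grip":0},{"slide":[0,8,0],"roll":0,"grip":0},{"slide":[0,12,0],"roll":0,"grip":0},{"slide":[0,12,0],"roll":0,"grip":0}]'; python3 -m creep '[{"slide":[0,1,0],"roll":0,"grip":0},{"slide":[0,2,0],"roll":0,"grip":0},{"slide":[0,2,0],"roll":0,"grip":0}]';python3 -m creep '[{"slide":[0,1,0],"roll":0,"grip":0},{"slide":[0,2,0],"roll":0,"grip":0},{"slide":[0,2,0],"roll":0,"grip":0}]'
```

```text
time: 13.05
tool_pos: [0.5866, -0.3841, -0.0304]
ee_rot: [-1.57, 0.0, 0.504]
wrist_force: [-0.0, 0.7, 0.3]
width: 0.0943
time: 13.3
tool_pos: [0.587, -0.3844, -0.0316]
ee_rot: [-1.571, 0.0, 0.504]
wrist_force: [0.4, 0.7, -0.1]
width: 0.0935
time: 13.55
tool_pos: [0.5869, -0.3843, -0.0337]
ee_rot: [-1.571, 0.0, 0.504]
wrist_force: [-0.5, 0.1, -0.3]
width: 0.094
```

```bash
python3 -m creep '[{"slide":[0,0,0],"roll":0,"grip":0.4},{"slide":[0,0,0],"roll":0,"grip":0.7},{"slide":[0,0,0],"roll":0,"grip":1},{"slide":[0,0,0],"roll":0,"grip":1},{"slide":[0,0,0],"roll":0,"grip":1},{"slide":[0,0,0],"roll":0,"grip":1},{"slide":[0,0,0],"roll":0,"grip":1},{"slide":[0,0,0],"roll":0,"grip":1},{"slide":[0,0,0],"roll":0,"grip":1},{"slide":[0,0,0],"roll":0,"grip":1},{"slide":[0,0,0],"roll":0,"grip":1},{"slide":[0,0,0],"roll":0,"grip":1},{"slide":[0,0,0],"roll":0,"grip":1},{"slide":[0,0,0],"roll":0,"grip":1},{"slide":[0,0,0],"roll":0,"grip":1},{"slide":[0,0,0],"roll":0,"grip":1},{"slide":[0,0,0],"roll":0,"grip":1}]'
```

```text
time: 14.97
tool_pos: [0.5872, -0.3843, -0.0335]
ee_rot: [-1.571, -0.0, 0.504]
wrist_force: [1.0, 0.5, -0.4]
width: 0.0237
```

Gripped at 23.7 mm. Lift 30 mm, then look.

```bash
python3 -m creep '[{"slide":[0,-5,0],"roll":0,"grip":1},{"slide":[0,-15,0],"roll":0,"grip":1},{"slide":[0,-30,0],"roll":0,"grip":1},{"slide":[0,-50,0],"roll":0,"grip":1},{"slide":[0,-75,0],"roll":0,"grip":1},{"slide":[0,-100,0],"roll":0,"grip":1},{"slide":[0,-120,0],"roll":0,"grip":1},{"slide":[0,-130,0],"roll":0,"grip":1},{"slide":[0,-130,0],"roll":0,"grip":1}]';python3 - <<'E'
from bench import robot,snapshot
from m import *
s=snapshot("side");crop(s,340,130,110,100,6,"pics/s11.png");t=snapshot("top");cv2.imwrite("pics/t11.png",t[:,:,::-1])
E
```

```text
time: 15.72
tool_pos: [0.5885, -0.3857, 0.1009]
ee_rot: [-1.577, -0.002, 0.504]
wrist_force: [1.1, 0.2, -1.6]
width: 0.0238
```

View pics/s11.png

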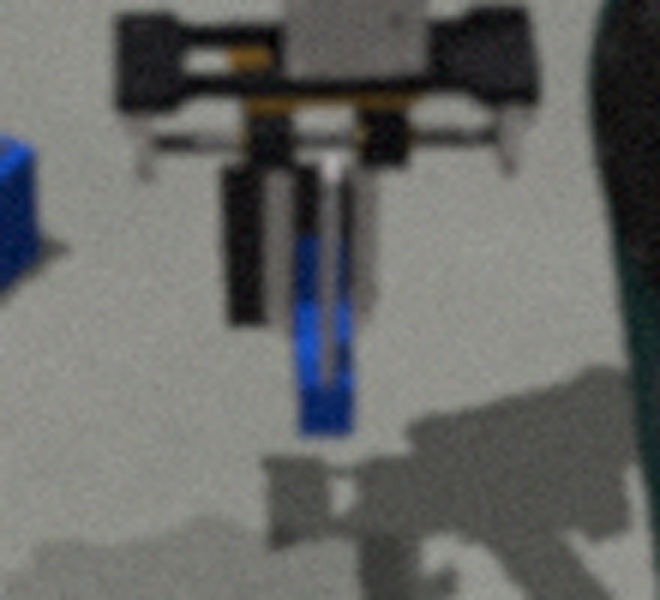

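View pics/t11.png

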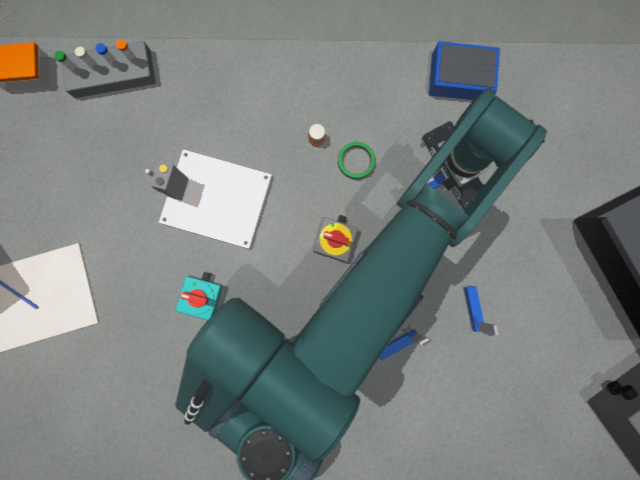

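Side view: the square hangs in the jaws, heel edge ≈ (339,152), blade tip ≈ (340,107). Checking it against an untilted prediction.

```bash
python3 - <<'E'
from m import *
np.set_printoptions(precision=1,suppress=True)
y=np.array([-.483,.8755,0]);T=np.array([.5885,-.3857,.1344])
for tilt in(-.1,-.05,0,.05):
    c,s=np.cos(tilt),np.sin(tilt)
    f=lambda a,b:proj("side",T+y*(c*a-s*b)+np.array([0,0,s*a+c*b]))
    print(tilt,"heel",f(.075,0),"tip back",f(.075,.13),"tail top",f(-.035,.028))
E
python3 go.py .5608 .1652 .2 -15.3
```

```text
-0.1 heel [339.1 154.1] tip back [340.2 114.4] tail top [337.3 118.4]
-0.05 heel [339.1 153. ] tip back [340.1 111.5] tail top [337.3 118.6]
0 heel [339.1 151.9] tip back [340.  108.6] tail top [337.2 118.8]
0.05 heel [339.1 150.7] tip back [339.9 105.9] tail top [337.2 119.1]
slide [ 242.5 -103.9  493.8] roll 44.16 | az now 28.86 pos [ 0.5867 -0.3843  0.096 ] F [ 1.2  0.4 -3.3] w 0.0239 t 15.8167 rot [-1.5703e+00  5.0000e-04  5.0370e-01]
```

Untilted. Carry to 30 mm short of the corner, at height.

```bash
python3 go.py .5531 .1363 .096 -15.3
```

```text
slide [2.219e+02 1.000e-01 4.721e+02] roll 44.16 | az now 28.86 pos [ 0.5867 -0.3843  0.096 ] F [ 1.2  0.4 -3.3] w 0.0239 t 15.8167 rot [-1.5703e+00  5.0000e-04  5.0370e-01]
```

```bash
python3 -m creep '[{"slide":[2,0,5],"roll":0,"grip":1},{"slide":[7,0,15],"roll":1,"grip":1},{"slide":[14,0,30],"roll":3,"grip":1},{"slide":[23,0,50],"roll":5,"grip":1},{"slide":[35,0,75],"roll":7.5,"grip":1},{"slide":[47,0,100],"roll":10,"grip":1},{"slide":[60,0,128],"roll":12.5,"grip":1},{"slide":[73,0,156],"roll":15,"grip":1},{"slide":[86,0,184],"roll":17.5,"grip":1},{"slide":[99,0,212],"roll":20,"grip":1},{"slide":[112,0,240],"roll":22.5,"grip":1},{"slide":[126,0,268],"roll":25,"grip":1},{"slide":[139,0,296],"roll":27.5,"grip":1},{"slide":[152,0,324],"roll":30,"grip":1},{"slide":[165,0,352],"roll":32.5,"grip":1},{"slide":[178,0,380],"roll":35,"grip":1},{"slide":[191,0,406],"roll":37.5,"grip":1},{"slide":[202,0,430],"roll":40,"grip":1},{"slide":[211,0,449],"roll":42,"grip":1},{"slide":[217,0,462],"roll":43.5,"grip":1}]';python3 go.py .5531 .1363 .096 -15.3
```

```text
time: 17.48
tool_pos: [0.5516, 0.1274, 0.094]
ee_rot: [-1.572, 0.005, -0.255]
wrist_force: [0.2, 0.6, -2.9]
width: 0.0238
slide [-0.8 -2.   9. ] roll 0.71 | az now -14.59 pos [0.5516 0.1274 0.094 ] F [ 0.2  0.6 -2.9] w 0.0238 t 17.4833 rot [-1.5719  0.0048 -0.2547]
```

```bash
python3 -m creep '[{"slide":[0,0,4],"roll":0.4,"grip":1},{"slide":[0,0,8],"roll":0.7,"grip":1},{"slide":[0,0,8],"roll":0.7,"grip":1},{"slide":[0,0,8],"roll":0.7,"grip":1}]';python3 go.py .5531 .1363 .0 -15.3;python3 - <<'E'
from bench import robot,snapshot
from m import *
s=snapshot("side");crop(s,230,300,150,120,5,"pics/s12.png");t=snapshot("top");crop(t,215,195,150,120,5,"pics/t12.png");np.save("pics/s12.npy",s)
E
```

```text
time: 17.82
tool_pos: [0.5557, 0.1318, 0.0957]
ee_rot: [-1.572, 0.001, -0.268]
wrist_force: [0.4, -0.2, -2.8]
width: 0.0239
slide [-3.6 95.7  3.7] roll -0.06 | az now -15.36 pos [0.5557 0.1318 0.0957] F [ 0.4 -0.2 -2.8] w 0.0239 t 17.8167 rot [-1.572e+00  1.100e-03 -2.680e-01]
```

View pics/s12.png

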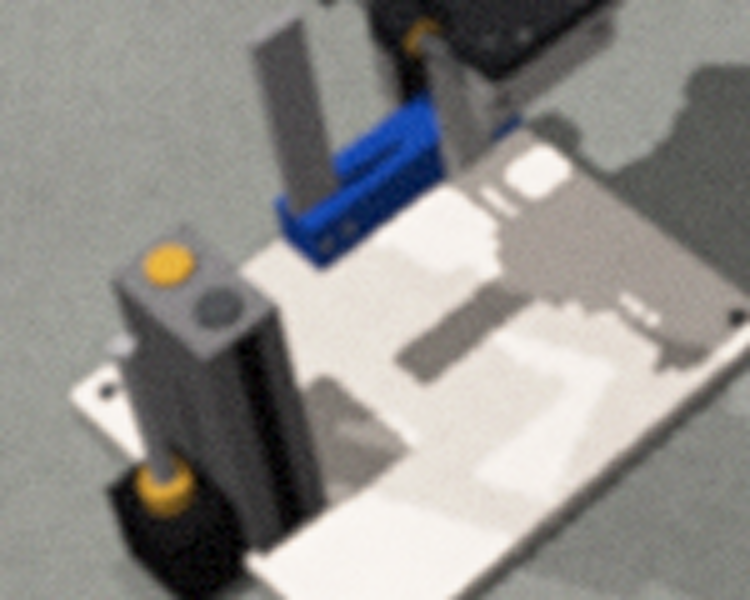

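View pics/t12.png

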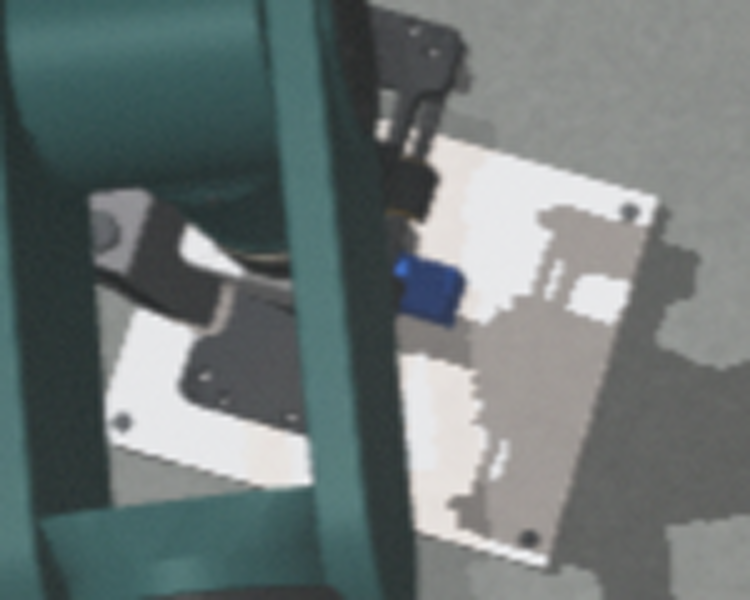

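Side view: the back's lower-near corner ≈ (219,294). Expressing it in the stage frame, with the post ahead as a check.

```bash
python3 - <<'E'
from m import *
a=np.radians(-15.3);X=np.array([np.cos(a),np.sin(a)]);Y=np.array([-X[1],X[0]]);O=np.array([.5600,.1605])
st=lambda p:(np.array([(p[:2]-O)@X,(p[:2]-O)@Y])*1000).round(1)
for z in(.125,.129,.133):
  p=[plane("side",155+u/5,240+v/5,z) for u,v in((322,268),(280,238))]
  print(z,st(p[0]),st(p[1]),"tcp",st(np.array([.5557,.1318])))
E
```

```text
0.125 [-3.9 43.2] [20.9 44.8] tcp [  3.4 -28.8]
0.129 [-6.8 44.9] [17.9 46.4] tcp [  3.4 -28.8]
0.133 [-9.7 46.5] [15.  48.1] tcp [  3.4 -28.8]
```

```bash
python3 -m creep '[{"slide":[-1,8,0],"roll":0,"grip":1},{"slide":[-2,22,0],"roll":0,"grip":1},{"slide":[-4,38,0],"roll":0,"grip":1},{"slide":[-5,54,0],"roll":0,"grip":1},{"slide":[-5,70,0],"roll":0,"grip":1},{"slide":[-5,84,0],"roll":0,"grip":1},{"slide":[-5,94,0],"roll":0,"grip":1},{"slide":[-5,99,0],"roll":0,"grip":1},{"slide":[-5,99,0],"roll":0,"grip":1},{"slide":[-5,99,0],"roll":0,"grip":1}]';python3 go.py .561 .1653 -.01 -15.3
```

```text
time: 18.75
tool_pos: [0.5515, 0.1339, -0.0023]
ee_rot: [-1.571, -0.0, -0.268]
wrist_force: [0.6, 0.1, -2.6]
width: 0.0235
slide [ 0.9  7.7 32.8] roll -0.05 | az now -15.35 pos [ 0.5515  0.1339 -0.0023] F [ 0.6  0.1 -2.6] w 0.0235 t 18.75 rot [-1.5707e+00 -4.0000e-04 -2.6790e-01]
```

```bash
python3 -m creep '[{"slide":[0,2,4],"roll":0,"grip":1},{"slide":[0,4,9],"roll":0,"grip":1},{"slide":[0,6,15],"roll":0,"grip":1},{"slide":[0,7,21],"roll":0,"grip":1},{"slide":[0,7,25],"roll":0,"grip":1},{"slide":[0,7,27],"roll":0,"grip":1},{"slide":[0,7,27],"roll":0,"grip":1},{"slide":[0,7,27],"roll":0,"grip":1}]';python3 go.py .561 .1653 -.0135 -15.3; python3 - <<'E'
from bench import robot,snapshot
from m import *
s=snapshot("side");crop(s,225,310,130,110,6,"pics/s13.png")
E
```

```text
time: 19.42
tool_pos: [0.5583, 0.1602, -0.0095]
ee_rot: [-1.571, -0.0, -0.267]
wrist_force: [0.4, -1.0, -2.3]
width: 0.0238
slide [1.2 4.  5.6] roll -0.0 | az now -15.3 pos [ 0.5583  0.1602 -0.0095] F [ 0.4 -1.  -2.3] w 0.0238 t 19.4167 rot [-1.5711 -0.     -0.2671]
```

View pics/s13.png

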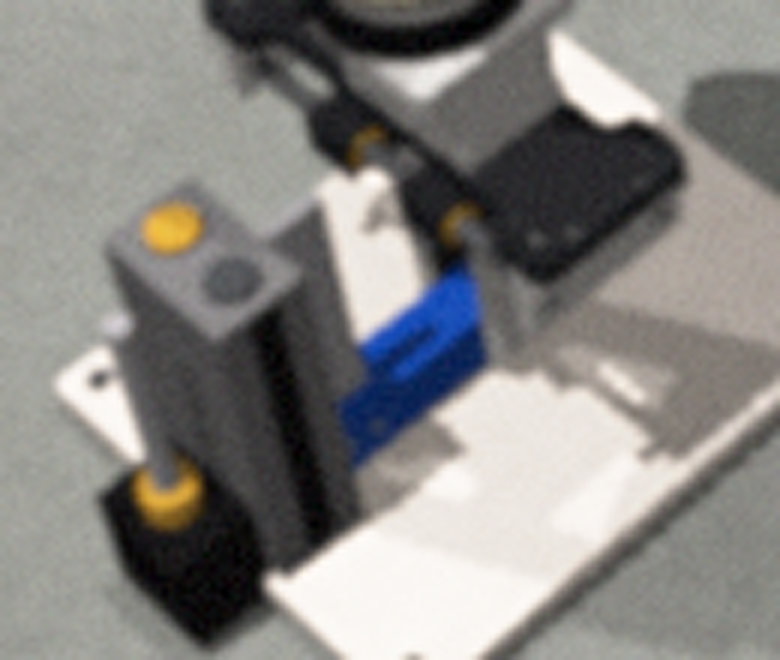

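Aligned and close. Creep forward 1–2 mm at a time until the force shows.

```bash
python3 -m creep '[{"slide":[0,0,1],"roll":0,"grip":1},{"slide":[0,0,2],"roll":0,"grip":1},{"slide":[0,0,2],"roll":0,"grip":1},{"slide":[0,0,2],"roll":0,"grip":1}]';python3 -m creep '[{"slide":[0,0,1],"roll":0,"grip":1},{"slide":[0,0,2],"roll":0,"grip":1},{"slide":[0,0,2],"roll":0,"grip":1},{"slide":[0,0,2],"roll":0,"grip":1}]'
```

```text
time: 19.8
tool_pos: [0.5589, 0.1619, -0.0095]
ee_rot: [-1.571, -0.0, -0.268]
wrist_force: [-0.8, 0.0, -2.6]
width: 0.0239
time: 20.13
tool_pos: [0.5594, 0.164, -0.0096]
ee_rot: [-1.571, -0.0, -0.267]
wrist_force: [-0.1, -0.4, -3.1]
width: 0.0237
```

```bash
python3 -m creep '[{"slide":[0,0,1],"roll":0,"grip":1},{"slide":[0,0,1.5],"roll":0,"grip":1},{"slide":[0,0,1.5],"roll":0,"grip":1},{"slide":[0,0,1.5],"roll":0,"grip":1}]'
```

```text
time: 20.47
tool_pos: [0.5597, 0.1648, -0.0096]
ee_rot: [-1.572, 0.0, -0.268]
wrist_force: [-0.5, -2.3, -3.3]
width: 0.024
```

Post contact (−2.3 N). Back off half a mm of push, then lower.

```bash
python3 -m creep '[{"slide":[0,1,-0.5],"roll":0,"grip":1},{"slide":[0,2,-0.5],"roll":0,"grip":1},{"slide":[0,2,-0.5],"roll":0,"grip":1}]';python3 -m creep '[{"slide":[0,1,0],"roll":0,"grip":1},{"slide":[0,2,0],"roll":0,"grip":1},{"slide":[0,2,0],"roll":0,"grip":1}]'
```

```text
time: 20.72
tool_pos: [0.5597, 0.1648, -0.0117]
ee_rot: [-1.571, -0.0, -0.268]
wrist_force: [-0.9, -1.5, -2.6]
width: 0.0238
time: 20.97
tool_pos: [0.5598, 0.1648, -0.0135]
ee_rot: [-1.571, -0.0, -0.268]
wrist_force: [-1.0, -1.8, -1.1]
width: 0.0236
```

```bash
python3 -m creep '[{"slide":[0,1,0],"roll":0,"grip":1},{"slide":[0,1,0],"roll":0,"grip":1},{"slide":[0,1,0],"roll":0,"grip":1}]'; python3 -m creep '[{"slide":[0,1,0],"roll":0,"grip":1},{"slide":[0,1,0],"roll":0,"grip":1},{"slide":[0,1,0],"roll":0,"grip":1}]'
```

```text
time: 21.22
tool_pos: [0.5598, 0.1649, -0.0135]
ee_rot: [-1.571, -0.001, -0.268]
wrist_force: [-3.2, -2.8, 4.6]
width: 0.024
time: 21.47
tool_pos: [0.5598, 0.1649, -0.0136]
ee_rot: [-1.571, -0.001, -0.268]
wrist_force: [-5.0, -3.1, 9.1]
width: 0.0239
```

Plate contact: about 9 N plus the square's weight. Now more forward push, so the post force stays well above plate friction, and a little sideways relief.

```bash
python3 -m creep '[{"slide":[-0.5,0,1],"roll":0,"grip":1},{"slide":[-1,0,2],"roll":0,"grip":1},{"slide":[-1,0,3],"roll":0,"grip":1},{"slide":[-1,0,3],"roll":0,"grip":1},{"slide":[-1,0,3],"roll":0,"grip":1},{"slide":[-1,0,3],"roll":0,"grip":1}]'; python3 go.py .561 .1653 -.0135 -15.3; python3 - <<'E'
from bench import robot,snapshot
from m import *
a=np.radians(-15.3);F=robot.get_obs()["wrist_force"];print("X",F[0]*np.cos(a)+F[1]*np.sin(a),"Y",-F[0]*np.sin(a)+F[1]*np.cos(a),"z",F[2])
s=snapshot("side");crop(s,225,310,130,110,6,"pics/s14.png")
E
```

```text
time: 21.97
tool_pos: [0.5599, 0.1648, -0.0136]
ee_rot: [-1.576, -0.002, -0.269]
wrist_force: [-3.7, -10.3, 10.4]
width: 0.0239
slide [ 0.9 -0.1  0.8] roll -0.1 | az now -15.4 pos [ 0.5599  0.1648 -0.0136] F [ -3.7 -10.3  10.4] w 0.0239 t 21.9667 rot [-1.5759 -0.0021 -0.2687]
X -0.8684699132821594 Y -10.87343333012818 z 10.397441562089561
```

View pics/s14.png

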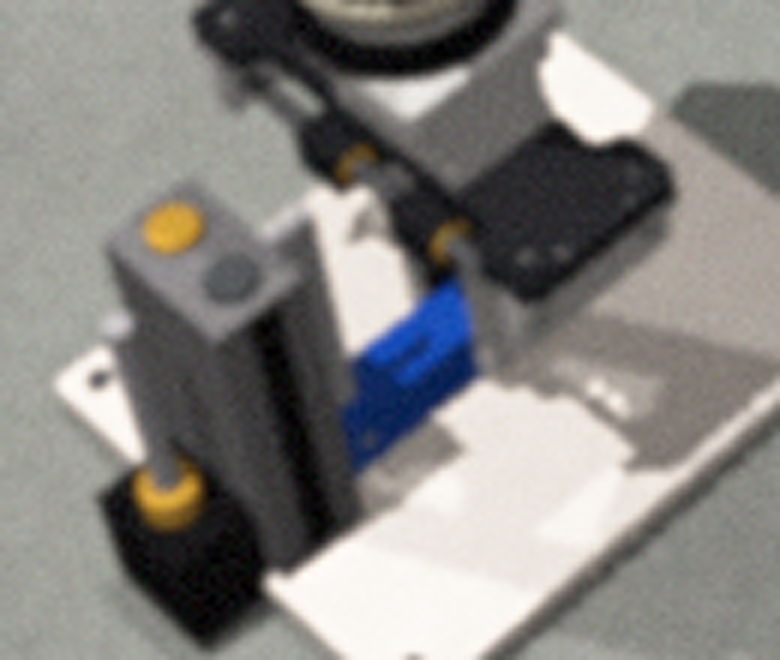

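Side view: the stock lies flat on the plate, parallel to the stage, with the blade behind the post's face. TCP rose 19.9 mm from table grip to plate contact, which matches the 20 mm plate. Hold briefly, then a final check.

```bash
python3 -m creep '[{"slide":[0,0.3,0],"roll":0,"grip":1},{"slide":[0,0.3,0],"roll":0,"grip":1},{"slide":[0,0.3,0],"roll":0,"grip":1},{"slide":[0,0.3,0],"roll":0,"grip":1},{"slide":[0,0.3,0],"roll":0,"grip":1},{"slide":[0,0.3,0],"roll":0,"grip":1}]'; python3 - <<'E'
from bench import robot,snapshot
from m import *
t=snapshot("top");cv2.imwrite("pics/t15.png",t[:,:,::-1]);o=robot.get_obs();print(o["wrist_force"],o["tool_pos"],np.abs(o["qvel"]).max(),o["ee_rot"],o["width"])
s=snapshot("side");crop(s,300,250,266,200,3,"pics/s15.png")
E
```

```text
time: 22.52
tool_pos: [0.5599, 0.1648, -0.0136]
ee_rot: [-1.576, -0.002, -0.269]
wrist_force: [-5.4, -10.7, 10.5]
width: 0.0237
[ -5.32   -10.004   11.4091] [ 0.5599  0.1648 -0.0136] 0.001134835660732741 [-1.5758 -0.0022 -0.2688] 0.023622223195580567
```

View pics/t15.png

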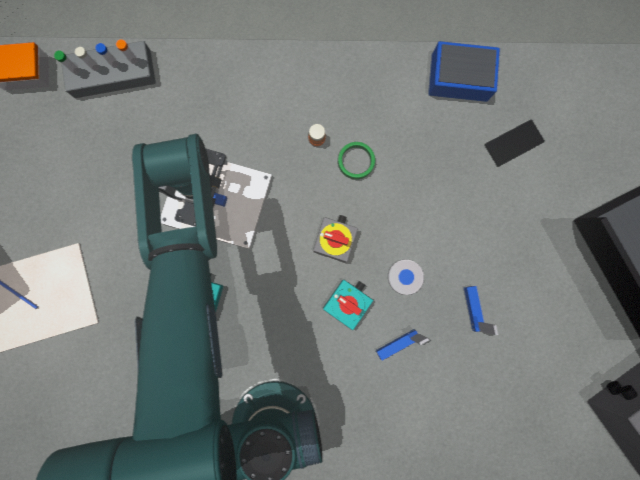

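View pics/s15.png

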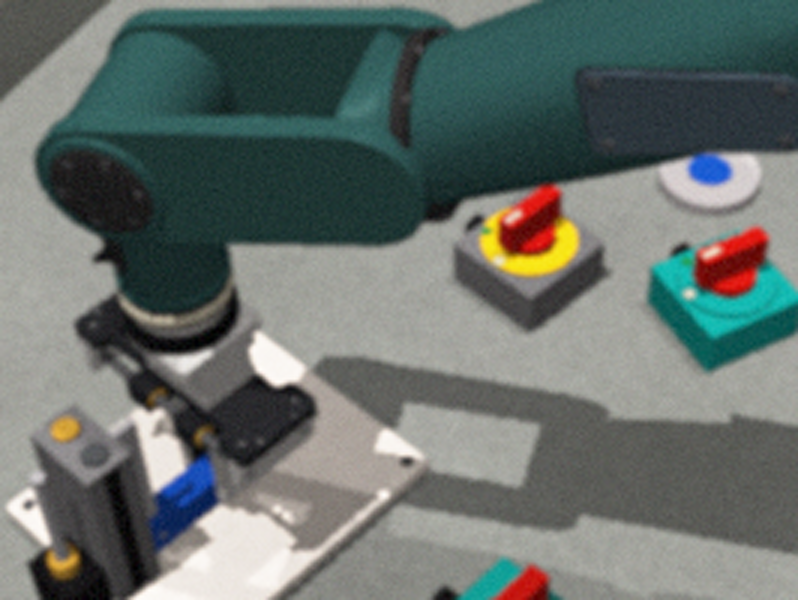

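The dish (406,277), tape (356,160) and jar (317,135) are unmoved, the handle is at off, and the arm is still with steady forces. Handing in.

```bash
python3 -c "
from bench import ticket
print(ticket.close_job())"
```

```text
the job is handed in; nothing more can be done
None
```

I turned the grey isolator's handle to off. I then gripped the farthest square by its stock and pressed it into the stage's corner. I handed the job in at about 22.6 s with the gripper still holding the square.

**Last checks**
- **Handle:** it lies at 73.1°, with the white dot at 72.7°. The turning torque rose to 0.57 N·m, well above the friction, so it had reached the stop.
- **Square:** the wrist reads about 11 N against the post and 11 N upward from the plate, plus the square's weight on the plate. Bed friction may take part of the post push. The jaws are at 23.7 mm on the 24 mm stock, and joint speeds are near zero.
- **Flatness and alignment:** the tool rose 19.9 mm from the table grip to plate contact, which fits the 20 mm plate. The tool is tilted 0.005 rad, and its heading is within about 0.1° of the stage as measured. I couldn't see the back against the post, so its flush fit rests on force and position only.
- **Bystanders:** the dish, tape and jar sit at the same pixels as at the start.

**What disagreed**
- **Tool height:** the reported height was about 36–40 mm below the true fingertip height. My first try at the handle closed on air above the bar without moving anything. I corrected the height from the side camera, and the later contacts agreed with it.
- **Handle position:** the handle gripped about 2.5 mm from where the cameras had placed it.

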